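Test the breaker and load the drying board

ROBOT

A 7-joint arm with a two-finger parallel gripper is mounted at the origin on the work surface. World frame = base frame: x ahead of the robot, y to its left, z up, the work surface at z = 0. Lengths are in m, angles in rad, forces in N, time in s.
With the tool pointing down it reaches from about 0.4 to 0.9 m from the base axis. Payload 5.5 kg.
Tool frame: the origin (TCP) lies at the very end of the fingers, on their centre line; the grasp point (between the pads) lies 19 mm behind it (manip.grip_point_offset is the y of the grasp point in the tool frame, in m); y points along the fingers, z is the direction in which the jaws open and shut, and the axes are right-handed (so a half turn about y gives the same grasp; the last joint's range is limited). The gripper opens to 85 mm and grips with 20 to 120 N. Pads are 22 mm wide; open, the fingers measure 114 mm over their backs; the gripper's body (76 mm by 85 mm) begins 54 mm behind the grasp point. The pads swing forward as they close: fully open they stand 13 mm farther back than shut.
Start: joints at [1.415, 0.501, -0.427, 1.55, 0.221, 1.138, -0.21], TCP at [0.264, -0.594, 0.231] pointing down, gripper open.
Joint ranges: [-2.88, 2.88], [-0.31, 2.03], [-1.54, 1.56], [0.2, 2.42], [-1.41, 4.55], [0.19, 2.02], [-2.57, 2.57]. Speed limits (rad/s): [2.57, 2.57, 3.14, 3.14, 3.14, 3.14, 3.14].

INTERFACE

Orientations are given as a unit quaternion [x, y, z, w].
In Python, from bench import manip gives the robot as it stands.
- The arm moves only by the tool send_rows, never from a script. Its argument "series" is one flat list of numbers, 7 for each row, row after row: the closure, from -1 (fully open) to 1 (shut), then the shift along the tool's x, y, z in mm, then the turn, a rotation vector about the tool's x, y, z in rad. A call has 1 to 8 rows; each row is the pose to reach, as a shift and turn from the pose measured when the call began, along the tool's axes at that moment; what a row does not reach only later rows make up. A row lasts 1/8 s, in which the tool goes at most 62.5 mm and 10.7 degrees, less where a joint would pass 70% of its speed; a pose out of reach is approached as far as the arm can. A call with a gripper value outside its range is refused whole. The fingers move at their own pace and stop on an object; "squeeze" is the grip in N (left out, the last holds). Time passes only in rows, so rows that repeat a pose let the fingers close. It gives the time, the measured TCP pose, the force and the opening at its end, in the units of the state.
- manip.get_state(): the state, without advancing time (a new reading comes with each control period).
- manip.camera(name): name is "side" or "top" or "wrist"; returns a dict with "frame" (400x640x3 uint8, red, green, blue), "z_map" (400x640 float32, m along the optical axis (not along the pixel's ray), 0 where there is no reading), "vertical_fov" (degrees; the focal length in pixels is half the picture's height over the tangent of half this angle, whatever the lens; pixels are square), "cx", "cy" (the principal point, pixels), "k1" (the pictures are not rectified: a ray, as slopes to the right and down, at radius r is drawn at 1 + k1 r^2 times it, then the intrinsics apply), "world_from_camera" (4x4, takes a point from camera to world coordinates). Camera axes: x right, y down, z forward; pixel columns grow to the right and rows downward; lengths in m; the calibration is good to about 2 mm. A picture is of the moment at which its call begins.
- manip.sign_off(): hands the job in, once; it reports no verdict.
The state is a dict: "t": time; "joint_positions": joint angles; "dq": joint speeds; "tau": joint torques, N m; "ee_pos": TCP position; "orientation": TCP orientation; "ft_force": force on the tool from outside, world axes, zero at the start; "wrist_torque": the same for the moment, N m; "gripper_width": finger opening in m.
Only numpy, scipy, OpenCV 4.12 (cv2) and the standard library are available. Lean on these libraries where they do the work, as an engineer would, in place of code of your own. Each camera call takes 0.05 s, during which the arm holds its last target.

TASK

Before the heater may dry anything its breaker gets its test: press the button on top of the white breaker box so that the lever on its front drops, and leave it down while you load. Then take the trimming tool off the raised ware board, lay it across both forks of its wooden rest, and gently stand every clay cup upright on the board, wholly on it with no foot overhanging an edge. When all is in place lift the breaker lever fully up until it stays up by itself, and leave the basin and jar where they are.

Things in the scene. Friction and masses are not known exactly. Their poses are not given: they have to be found in the camera images.
- breaker: white plastic breaker box fixed to the bench, 100 (x) x 130 (y) x 155 mm tall, on a steel foot plate 130 x 160 x 8 mm; origin at the centre of its underside, its own -x is the front from which the lever sticks out, z up
- lever (a joint): lever angle: 0 to 0.07 = up and latched (points 20 deg above level, out of the box's front), 1.05 = dropped (40 deg below level). Latched at the start and cannot be pulled down; falls by its own weight when the button is pressed; stays at no angle between. Lifted to its upper stop at 0 it latches, against some 3 N felt at the grip below 0.45 rad
- lever_grip (a point): centre of the black grip block at the lever's end, 44 mm long along the lever, 18 mm wide (along the box's y) and 18 mm thick, 90 mm from the hinge; moves with the lever; about 149 mm above the bench when up, 60 mm when dropped; nothing under it; pinch it from above across the box's y
- lever_hinge (a point): the lever's hinge point, 118 mm above the bench, 8 mm inside the box's front face on its midline; the hinge axis runs along the box's y
- test_button (a joint): how far the test button is pressed down, 0 to 0.010 m; springy, 1.5 N to start and 5 N fully down; the lever is released from about 7 mm on, so press it fully; it springs back
- button_top (a point): centre of the top face of the round black test button on top of the box, 28 mm across, standing 13 mm above its grey collar, top 172 mm above the bench; pressed straight down
- board: raised wooden ware board fixed to the bench: top 130 mm wide (its x) and 400 mm long (its y), top face 60 mm above the bench, 18 mm thick, on two feet; room for four cups in a row at 95 mm spacing; origin on the bench under its centre, z up
- rest: wooden tool rest fixed to the bench: base 70 (x) x 120 (y) x 8 mm with two forked uprights 90 mm apart along its y (at y = -45 and +45 mm, each 12 mm thick); fork floors 50 mm above the bench, prongs to 70 mm, gap between prongs 34 mm (along x); the tool lies along its y; origin at the centre of its underside
- rest_top (a point): point midway between the two forks at the height of the fork floors, 50 mm above the bench
- trimmer: loose wooden trimming tool, lying on the board at the start: 191 mm long along its x; handle 16 mm wide, 14 mm thick from x = -95 to +55 mm, then a steel blade 14 mm wide, 4 mm thick to +96 mm; 60 g; origin on its underside at mid-length (balance point at x = -13 mm), z up; either end may go to either fork, either face up
- cup1: one of up to four alike handleless cups of plain leather-hard clay, standing upright, open at the top: 62 mm tall, foot 50 mm across, belly 60 mm across from 25 to 42 mm above the foot, rim 55 mm across, wall 5 mm, 180 g; may be absent; origin at the centre of its underside, z up its axis
- cup2: one of up to four alike handleless cups of plain leather-hard clay, standing upright, open at the top: 62 mm tall, foot 50 mm across, belly 60 mm across from 25 to 42 mm above the foot, rim 55 mm across, wall 5 mm, 180 g; may be absent; origin at the centre of its underside, z up its axis
- cup3: one of up to four alike handleless cups of plain leather-hard clay, standing upright, open at the top: 62 mm tall, foot 50 mm across, belly 60 mm across from 25 to 42 mm above the foot, rim 55 mm across, wall 5 mm, 180 g; may be absent; origin at the centre of its underside, z up its axis
- cup4: one of up to four alike handleless cups of plain leather-hard clay, standing upright, open at the top: 62 mm tall, foot 50 mm across, belly 60 mm across from 25 to 42 mm above the foot, rim 55 mm across, wall 5 mm, 180 g; may be absent; origin at the centre of its underside, z up its axis
- basin: bystander: blue plastic water basin, 150 mm across and 55 mm tall, loose; origin at the centre of its underside
- jar: bystander: closed jar 70 mm across and 100 mm tall, loose; origin at the centre of its underside
Things that resemble listed ones, but are neither listed nor needed, are in the scene too. Of the things that look like the trimmer, the smallest one is meant. Leave any green look-alike of the cup4 alone.

How it is judged:
By the outcome, as a careful person would: the job done as asked, in the order asked, and still so for the second after the job is handed in, with the robot touching nothing.
Of cup1, cup2, cup3, cup4 only 2 to 4 are there at a start; the rules pass over those that are not, and their reading is None.
At some moment in a run one of cup1, cup2, cup3, cup4 may be knocked a few centimetres aside while the robot is not near it.
It also fails if it takes over 210 s, if anything falls off the work surface, if the arm or the gripper's body presses on something with over 40 N, if the wrist force passes 120 N, or if a joint passes its speed limit or range.

## Working session

There is one attempt and no reset: what is moved stays moved. The work goes in short steps, Python scripts to look and compute and a tool call to move; the robot and the scene stay as the last step left them, time stands still between calls to the robot, and variables do not carry over. Pictures are saved under pics/ and viewed, and the job is handed in when it is done.

Besides the shell and the picture viewer there is one more tool, called after "Emit:" as name(argument=value, ...) on one line, values as JSON. send_rows: Moves the arm, as the interface text tells. Its arguments: {"type":"object","properties":{"series":{"type":"array","items":{"type":"number"}},"squeeze":{"type":"number"}},"required":["series"]}

```bash
ls; mkdir -p pics; python3 - <<'E'
from bench import manip
import cv2
s=manip.get_state(); print(s)
print(manip.grip_point_offset)
for n in ["side","top","wrist"]:
    c=manip.camera(n); cv2.imwrite(f"pics/{n}0.png",c["frame"][:,:,::-1]); print(n,c["vertical_fov"],c["cx"],c["cy"],c["k1"],c["world_from_camera"].round(3).tolist())
E
```

```text
pics
{'t': 0.0, 'joint_positions': array([ 1.41515625,  0.50191242, -0.42679899,  1.55143572,  0.22081191,
        1.13830652, -0.2102769 ]), 'dq': array([-0.00043424,  0.00072216,  0.00013847,  0.00119442, -0.00087   ,
       -0.00052271,  0.00023528]), 'tau': array([ 9.22076879e-05, -5.69519877e+01, -5.81613332e+00, -2.80939168e+01,
        1.05576706e-02,  1.21896988e-02, -4.05721750e-06]), 'ee_pos': array([ 0.26403471, -0.59319724,  0.2302255 ]), 'orientation': array([-0.14715286,  0.69234775, -0.6909541 ,  0.14691174]), 'ft_force': array([-0.26661806,  0.85150311, -0.92263405]), 'wrist_torque': array([0.04050417, 0.04390049, 0.00813018]), 'gripper_width': 0.08547241671846557}
-0.0187
side 44.791580108548274 321.36987555957074 190.57102308351625 0.0025933624153584365 [[-0.749, -0.379, 0.543, -0.272], [-0.662, 0.401, -0.634, 0.897], [0.023, -0.834, -0.551, 0.887], [0.0, 0.0, 0.0, 1.0]]
top 56.49765728997808 319.6554882443448 200.88704619905593 -0.029709020449014606 [[0.018, -0.986, 0.165, 0.251], [-1.0, -0.022, -0.019, 0.023], [0.022, -0.165, -0.986, 1.275], [0.0, 0.0, 0.0, 1.0]]
wrist 66.5492860977061 325.54843548485195 204.0200290837837 -0.015047332858887739 [[0.407, -0.88, -0.246, 0.325], [-0.914, -0.392, -0.108, -0.566], [-0.002, 0.268, -0.963, 0.372], [0.0, 0.0, 0.0, 1.0]]
```

View pics/side0.png

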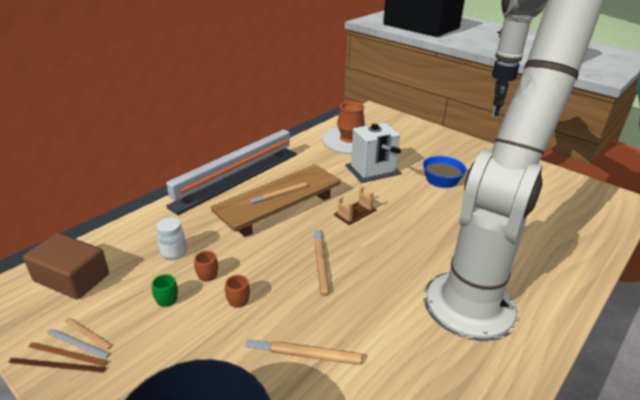

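View pics/top0.png

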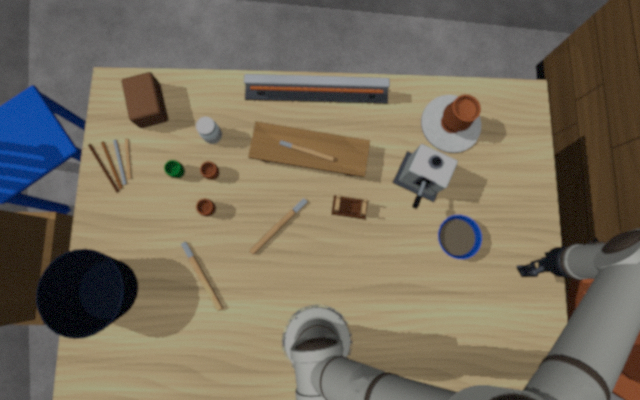

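View pics/wrist0.png

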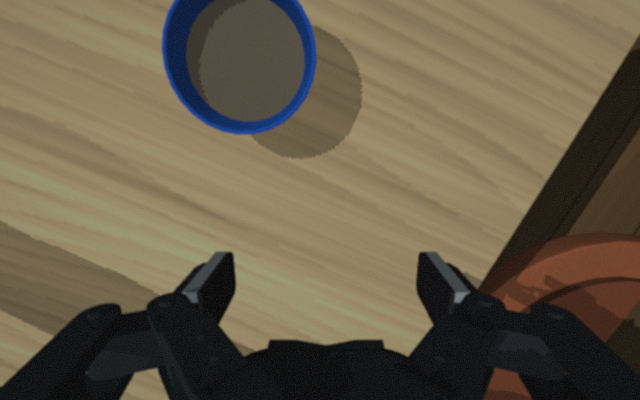

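The top view shows two clay cups at (210,171) and (206,207), with a green look-alike at (175,169). It also shows the board at (310,150), the rest at (350,207), the breaker at (430,170) and the basin at (460,238).

Three things look like the trimmer: (307,150) on the board, (280,227), and (203,275). The one on the board is the smallest, and it lies where the task says the trimmer is. I'll confirm it in an enlarged crop.

```bash
cat > h.py <<'E'
import numpy as np, cv2
from bench import manip
from scipy.spatial.transform import Rotation as R
def K(c):
    f=200/np.tan(np.radians(c["vertical_fov"])/2); return np.array([[f,0,c["cx"]],[0,f,c["cy"]],[0,0,1]])
def slopes(c,uv):
    return cv2.undistortPoints(np.array(uv,float).reshape(-1,1,2),K(c),np.array([c["k1"],0,0,0.])).reshape(-1,2)
def onplane(c,uv,z):
    s=slopes(c,uv); T=c["world_from_camera"]; d=np.c_[s,np.ones(len(s))]@T[:3,:3].T; o=T[:3,3]
    return o+d*((z-o[2])/d[:,2])[:,None]
def cloud(c):
    v,u=np.mgrid[0:400,0:640]; s=slopes(c,np.c_[u.ravel(),v.ravel()]); z=c["z_map"].ravel().astype(float)
    P=np.c_[s*z[:,None],z]@c["world_from_camera"][:3,:3].T+c["world_from_camera"][:3,3]
    P[z<=0]=np.nan
    return P.reshape(400,640,3)
def proj(c,P):
    T=np.linalg.inv(c["world_from_camera"]); q=np.atleast_2d(P)@T[:3,:3].T+T[:3,3]
    return cv2.projectPoints(q,np.zeros(3),np.zeros(3),K(c),np.array([c["k1"],0,0,0.]))[0].reshape(-1,2)
def hsv(c): return cv2.cvtColor(c["frame"],cv2.COLOR_RGB2HSV)
def save(c,name,box=None,k=1):
    f=c["frame"][:,:,::-1]
    if box: f=f[box[1]:box[3],box[0]:box[2]]
    cv2.imwrite("pics/"+name,cv2.resize(f,None,fx=k,fy=k,interpolation=cv2.INTER_CUBIC))
def tool(target=None,yaw=None):
    """tool shift in mm from current to target TCP, and axes"""
    s=manip.get_state(); Rm=R.from_quat(s["orientation"])
    return s,Rm
E
python3 - <<'E'
from h import *
c=manip.camera("top"); save(c,"topA.png",(150,60,500,270),2.25)
d=manip.camera("side"); save(d,"sideA.png",(140,90,480,320),2.25)
P=cloud(c)
for n,uv in dict(cupA=(210,168),cupB=(206,205),green=(175,167),board=(265,150),trim=(315,153),rest=(350,207),box=(430,160),btn=(436,162),basin=(460,238),jar=(208,125),pot=(465,110),heater=(317,85)).items(): print(n,P[uv[1],uv[0]].round(3))
s=manip.get_state();Rm=R.from_quat(s["orientation"]).as_matrix();print(Rm.round(3))
E
```

```text
cupA [0.571 0.383 0.009]
cupB [0.44  0.389 0.006]
green [0.572 0.506 0.007]
board [0.623 0.187 0.065]
trim [0.614 0.019 0.072]
rest [ 0.444 -0.106  0.009]
box [ 0.575 -0.342  0.157]
btn [ 0.564 -0.354  0.176]
basin [ 0.343 -0.479  0.026]
jar [0.695 0.375 0.097]
pot [ 0.76  -0.476  0.124]
heater [0.849 0.017 0.091]
[[-0.914 -0.     0.407]
 [-0.407  0.001 -0.914]
 [-0.    -1.    -0.001]]
```

View pics/topA.png

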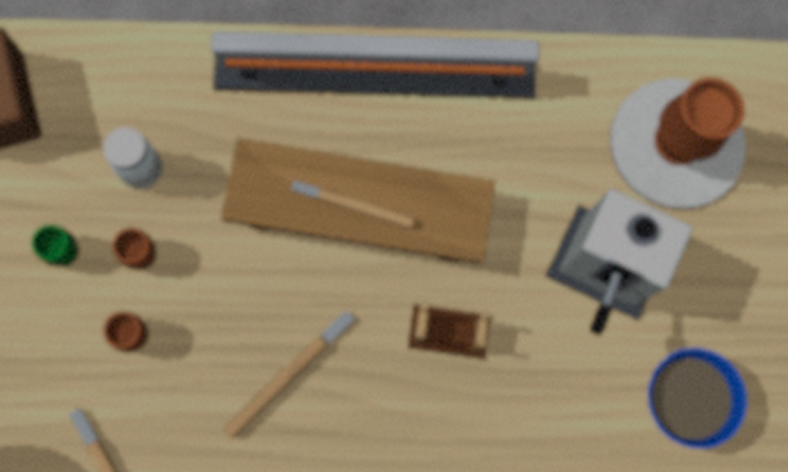

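View pics/sideA.png

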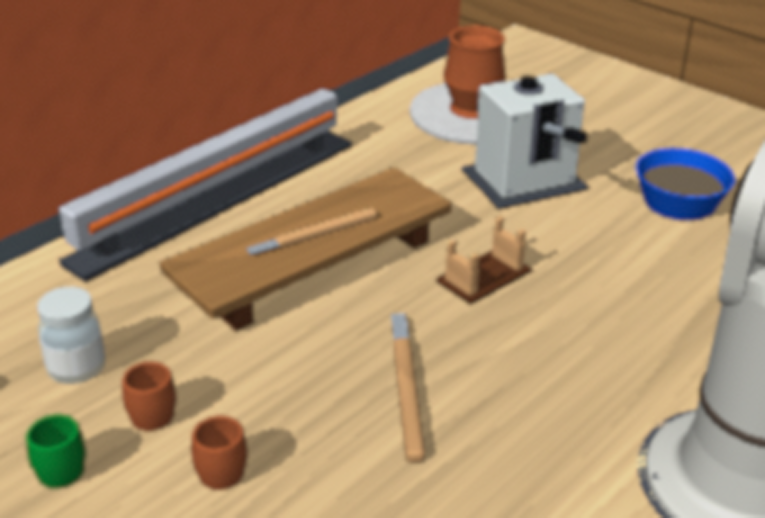

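The crop confirms it: the tool on the board is the shortest of the three, with its blade to the left. Next I'll measure poses.

```bash
cat > meas.py <<'E'
from h import *
c=manip.camera("top"); d=manip.camera("side")
def comp(mask,seed=None,k=3):
    mask=cv2.morphologyEx(mask.astype(np.uint8),cv2.MORPH_OPEN,np.ones((2,2),np.uint8))
    n,l,st,ce=cv2.connectedComponentsWithStats(mask); return n,l,st,ce
for nm,cam in (("top",c),("side",d)):
    h=hsv(cam).astype(int); H,S,V=h[...,0],h[...,1],h[...,2]
    for lab,seeds in dict(btn=[(436,162)] if nm=="top" else [(375,127)],cup=[(210,171),(206,207)] if nm=="top" else [(206,266),(237,291)],board=[(265,150)] if nm=="top" else [(240,213)],trim=[(315,153)] if nm=="top" else [(285,192)],boxtop=[(425,165)] if nm=="top" else [(372,132)]).items():
        for u,v in seeds: print(nm,lab,(u,v),h[v,u],h[v+2,u-3],h[v-2,u+3])
E
python3 meas.py
```

```text
top btn (436, 162) [105  82  25] [120  40  57] [115  53  29]
top cup (210, 171) [  9 160 107] [  9 168 102] [  9 162 113]
top cup (206, 207) [ 10 179 101] [ 10 175  96] [  9 155 110]
top board (265, 150) [ 17 131 128] [ 15 126 130] [ 17 128 134]
top trim (315, 153) [ 18 103 164] [ 17 123 126] [ 17 125 143]
top boxtop (425, 165) [  0   3 166] [150   2 167] [105   4 138]
side btn (375, 127) [120  43  24] [112  37  76] [ 60   6 121]
side cup (206, 266) [  9 174 135] [  9 172 145] [  9 173 128]
side cup (237, 291) [  9 172 151] [  9 172 148] [  9 175 149]
side board (240, 213) [ 16 140 159] [ 16 139 160] [ 16 139 158]
side trim (285, 192) [ 15 120 153] [ 16 128 134] [ 15 119 188]
side boxtop (372, 132) [ 90   9 188] [ 83  10 219] [113  35  96]
```

```bash
cat > meas.py <<'E'
from h import *
def blobs(cam,m,amin=30):
    n,l,st,ce=cv2.connectedComponentsWithStats(m.astype(np.uint8))
    return [(ce[i],st[i],l==i) for i in range(1,n) if st[i][4]>=amin]
def cups(cam):
    h=hsv(cam).astype(int); m=(h[...,0]<13)&(h[...,1]>140)&(h[...,2]>40)
    m=cv2.morphologyEx(m.astype(np.uint8),cv2.MORPH_CLOSE,np.ones((3,3),np.uint8))
    out=[]
    for ce,st,mm in blobs(cam,m,120):
        if st[4]>1500: continue
        x=cv2.minEnclosingCircle(cv2.findContours(mm.astype(np.uint8),0,2)[0][0])
        out.append((onplane(cam,[ce],.032)[0].round(4),ce.round(1),st[4]))
    return out
if __name__=="__main__":
    c=manip.camera("top"); d=manip.camera("side")
    for cam in (c,d):
        print("cups"); [print(x) for x in cups(cam)]
    h=hsv(c).astype(int); H,S,V=[h[...,i] for i in range(3)]
    v,u=np.mgrid[0:400,0:640]
    roi=lambda a,b,e,f:(u>=a)&(v>=b)&(u<e)&(v<f)
    # board: from convex hull
    for cam,r,nm in ((c,(240,115,380,190),"top"),(d,(205,160,350,240),"side")):
        hh=hsv(cam).astype(int); m=roi(*r)&(hh[...,2]<175)&(hh[...,1]>115)&(abs(hh[...,0]-16)<4)
        m=cv2.morphologyEx(m.astype(np.uint8),cv2.MORPH_OPEN,np.ones((5,5),np.uint8))
        b=max(blobs(cam,m),key=lambda x:x[1][4]); cv2.imwrite(f"pics/mb_{nm}.png",b[2].astype(np.uint8)*255)
        ct=max(cv2.findContours(b[2].astype(np.uint8),0,2)[0],key=cv2.contourArea)
        hu=cv2.convexHull(ct); ap=cv2.approxPolyN(hu,4).reshape(-1,2) if hasattr(cv2,"approxPolyN") else None
        print(nm,"board px",ap.tolist()); q=onplane(cam,ap,.06); print(q.round(4)); print([np.linalg.norm(q[i]-q[i-1]).round(4) for i in range(4)],q.mean(0))
    # trimmer
    for cam,r,nm in ((c,(275,135,340,165),"top"),(d,(245,178,312,206),"side")):
        hh=hsv(cam).astype(int)
        wood=roi(*r)&(hh[...,2]>(150 if nm=="top" else 175))&(hh[...,1]>60)
        steel=roi(*r)&(hh[...,1]<80)&(hh[...,2]>90)
        for l,m in (("wood",wood),("steel",steel)):
            bb=max(blobs(cam,m,8),key=lambda x:x[1][4]); pts=onplane(cam,np.argwhere(bb[2])[:,::-1],.07)[:,:2]
            (ce,sz,an)=cv2.minAreaRect(pts.astype(np.float32)); w=np.linalg.svd(pts-pts.mean(0))[2][0]
            print(nm,l,bb[1],pts.mean(0).round(4),np.round(ce,4),np.round(sz,4),"axis deg",np.degrees(np.arctan2(w[1],w[0])).round(1), )
    # box top
    m=roi(390,135,470,205)&(S<30)&(V>120)
    b=max(blobs(c,m),key=lambda x:x[1][4]); ct=max(cv2.findContours(b[2].astype(np.uint8),0,2)[0],key=cv2.contourArea)
    ap=cv2.approxPolyN(cv2.convexHull(ct),4).reshape(-1,2); q=onplane(c,ap,.155);print("box",ap.tolist(),q.round(4).tolist(),[np.linalg.norm(q[i]-q[i-1]).round(4) for i in range(4)],q.mean(0))
    m=roi(426,152,446,172)&(V<75); b=max(blobs(c,m),key=lambda x:x[1][4]); print("btn top",b[0],b[1],onplane(c,[b[0]],.17))
    hh=hsv(d).astype(int); m=roi(364,118,388,134)&(hh[...,2]<85); b=max(blobs(d,m),key=lambda x:x[1][4]); print("btn side",b[0],b[1],onplane(d,[b[0]],.165))
    m=roi(405,180,432,212)&(V<45); [print("grip top",b[0],b[1],onplane(c,[b[0]],.149+.005)) for b in blobs(c,m,15)]
    m=roi(384,140,405,160)&(hh[...,2]<60); [print("grip side",b[0],b[1],onplane(d,[b[0]],.149)) for b in blobs(d,m,15)]
    # rest
    m=roi(325,190,375,225)&((V<125)&(S>100)); b=max(blobs(c,m),key=lambda x:x[1][4]); print("rest dark",b[0],b[1],onplane(c,[b[0]],.008))
    save(c,"rest.png",(320,185,385,225),10); save(d,"restside.png",(325,180,385,230),10)
E
python3 meas.py
```

```text
cups
(array([0.8632, 0.0154, 0.032 ]), array([317.2,  89.2]), np.int32(449))
(array([ 0.7877, -0.4992,  0.032 ]), array([460.6, 113.3]), np.int32(951))
(array([0.5576, 0.38  , 0.032 ]), array([208.9, 170. ]), np.int32(213))
(array([ 0.4393, -0.1031,  0.032 ]), array([349.8, 207.3]), np.int32(329))
(array([0.4295, 0.3832, 0.032 ]), array([205.4, 207.1]), np.int32(213))
(array([ 0.1656, -0.869 ,  0.032 ]), array([576.8, 292.8]), np.int32(449))
(array([-0.1023, -1.0316,  0.032 ]), array([630.4, 376.3]), np.int32(929))
cups
(array([0.8926, 0.0143, 0.032 ]), array([231.5, 166.7]), np.int32(381))
(array([ 0.4126, -0.0705,  0.032 ]), array([357.3, 212.6]), np.int32(226))
(array([-0.2679, -0.3754,  0.032 ]), array([632.5, 267.2]), np.int32(414))
(array([0.556 , 0.3796, 0.032 ]), array([205.7, 265.3]), np.int32(552))
(array([0.4286, 0.3836, 0.032 ]), array([237. , 290.4]), np.int32(613))
(array([0.5361, 0.7681, 0.032 ]), array([ 57. , 364.7]), np.int32(306))
top board px [[369, 141], [364, 177], [247, 158], [256, 121]]
[[ 0.6653 -0.1649  0.06  ]
 [ 0.5388 -0.1475  0.06  ]
 [ 0.5952  0.247   0
[... 1184 characters left out ...]
  ]]
btn side [374.48648649 127.        ] [371 124   8   6  37] [[ 0.56702419 -0.34966236  0.165     ]]
grip top [418.54545455 181.68181818] [416 180   7   5  22] [[ 0.50576379 -0.30432768  0.154     ]]
grip top [427.5        182.68181818] [425 180   6   7  22] [[ 0.50326011 -0.33235459  0.154     ]]
grip top [416.65789474 201.34210526] [414 197   7  10  38] [[ 0.44370424 -0.2968401   0.154     ]]
grip side [394.84615385 149.94871795] [391 147   9   6  39] [[ 0.44033747 -0.28828289  0.149     ]]
grip side [384.57142857 153.52380952] [384 149   3  11  21] [[ 0.45051942 -0.24624466  0.149     ]]
rest dark [348.80294659 207.49355433] [332 196  35  23 543] [[ 0.44212224 -0.10204954  0.008     ]]
```

View pics/rest.png

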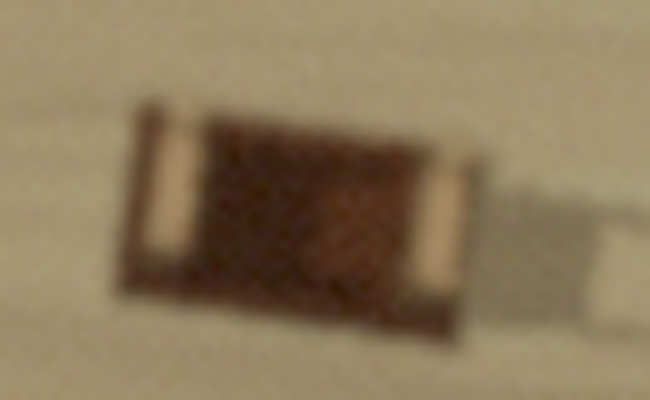

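View pics/restside.png

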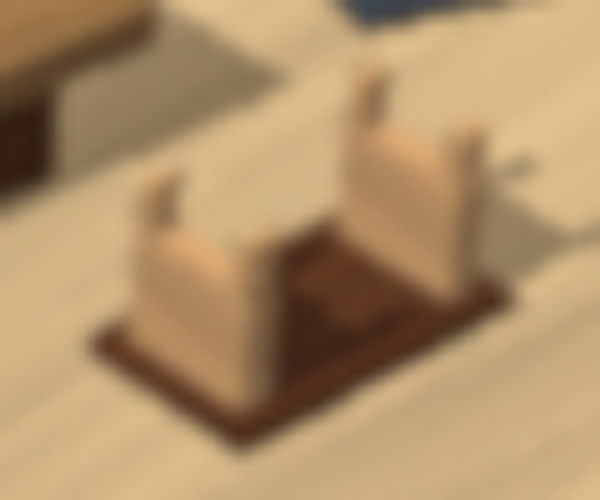

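```bash
cat >> h.py <<'E'
def goal(p,yawx=None,tilt=None):
    """shift/turn in tool axes to bring TCP to p with tool pointing down and tool x at world angle yawx (deg)"""
    s=manip.get_state(); Rm=R.from_quat(s["orientation"])
    sh=Rm.inv().apply(np.array(p)-s["ee_pos"])*1000
    if yawx is None:
        x=Rm.as_matrix()[:,0]; yawx=np.degrees(np.arctan2(x[1],x[0]))
    a=np.radians(yawx); x=np.array([np.cos(a),np.sin(a),0]); y=np.array([0,0,-1.]); G=R.from_matrix(np.c_[x,y,np.cross(x,y)])
    rv=(Rm.inv()*G).as_rotvec()
    print("t",round(s["t"],2),"pos",s["ee_pos"].round(4),"q",s["joint_positions"].round(2),"w",round(s["gripper_width"],4),"F",s["ft_force"].round(1))
    print("shift",sh.round(1),"turn",rv.round(3),"to yaw",round(yawx,1))
E
python3 - <<'E'
from h import *
c=manip.camera("top");d=manip.camera("side")
a=np.array([[334.5,195],[368.5,200.5],[366,219.3],[331.8,214]]);q=onplane(c,a,.008);print(q.round(4),q.mean(0),[np.linalg.norm(q[i]-q[i-1]).round(4) for i in range(4)])
a=np.array([[334.5,214.5],[349,224.5],[376.3,209.8]]);q=onplane(d,a,.008);print(q.round(4),(q[0]+q[2])/2)
goal((.568,-.355,.26)); goal((.568,-.355,.26),-24.2+180);goal((.568,-.355,.26),-24.2)
E
```

```text
[[ 0.4848 -0.0522  0.008 ]
 [ 0.4681 -0.1703  0.008 ]
 [ 0.4024 -0.1615  0.008 ]
 [ 0.4183 -0.0437  0.008 ]] [ 0.4433898  -0.10690165  0.008     ] [np.float64(0.0671), np.float64(0.1193), np.float64(0.0663), np.float64(0.1188)]
[[ 0.4768 -0.0418  0.008 ]
 [ 0.4129 -0.033   0.008 ]
 [ 0.3977 -0.15    0.008 ]] [ 0.43727699 -0.09591987  0.008     ]
t 0.55 pos [ 0.2644 -0.5938  0.2313] q [ 1.42  0.5  -0.43  1.55  0.22  1.14 -0.21] w 0.0852 F [ 0.8 -0.3 -0.4]
shift [-374.5  -28.7  -94.7] turn [-0. -0. -0.] to yaw -156.0
t 0.55 pos [ 0.2644 -0.5938  0.2313] q [ 1.42  0.5  -0.43  1.55  0.22  1.14 -0.21] w 0.0852 F [ 0.8 -0.3 -0.4]
shift [-374.5  -28.7  -94.7] turn [-0.     0.841 -0.   ] to yaw 155.8
t 0.55 pos [ 0.2644 -0.5938  0.2313] q [ 1.42  0.5  -0.43  1.55  0.22  1.14 -0.21] w 0.0852 F [ 0.8 -0.3 -0.4]
shift [-374.5  -28.7  -94.7] turn [-0.  -2.3  0. ] to yaw -24.2
```

Emit:
send_rows(series=[1,-60,-70,-15,0,0,0,1,-375,-70,-95,0,0.2,0,1,-375,-70,-95,0,0.4,0,1,-375,-70,-95,0,0.6,0,1,-375,-70,-95,0,0.84,0,1,-375,-70,-95,0,0.84,0,1,-375,-70,-95,0,0.84,0,1,-375,-70,-95,0,0.84,0])

```text
t: 1.55
ee_pos: [0.5718, -0.3497, 0.3016]
orientation: [0.146, 0.693, -0.691, -0.145]
ft_force: [-0.4, -0.7, -0.0]
gripper_width: 0.0001
```

```bash
python3 - <<'E'
from h import *
goal((.568,-.355,.19),155.8)
c=manip.camera("wrist"); save(c,"w1.png")
E
```

```text
t 1.55 pos [ 0.5718 -0.3497  0.3016] q [ 0.78  0.48 -0.39  1.41  0.18  1.28 -1.61] w 0.0001 F [-0.4 -0.7 -0. ]
shift [  1.5 111.5   6.7] turn [ 0.003  0.009 -0.001] to yaw 155.8
```

View pics/w1.png

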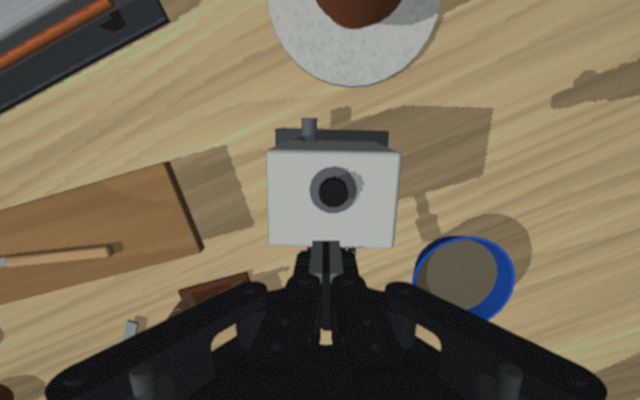

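```bash
python3 - <<'E'
from h import *
c=manip.camera("wrist"); V=hsv(c)[...,2].astype(int); v,u=np.mgrid[0:400,0:640]
m=(V<65)&(u>305)&(u<362)&(v>165)&(v<215)
n,l,st,ce=cv2.connectedComponentsWithStats(m.astype(np.uint8))
for i in range(1,n):
    if st[i][4]>100:
        p=onplane(c,[ce[i]],.172)[0];print(ce[i],st[i],p.round(4)); goal(p+[0,0,.008],155.8)
q=onplane(c,[[268,150],[400,152],[394,248],[270,246]],.155);print(q.round(4),q.mean(0),np.linalg.norm(q[0]-q[1]))
print("button depth pt",cloud(c)[190,333])
E
```

```text
[329.27097662 190.61072902] [315 176  30  30 727] [ 0.5722 -0.3582  0.172 ]
t 1.65 pos [ 0.5682 -0.3546  0.3011] q [ 0.78  0.48 -0.38  1.41  0.18  1.28 -1.61] w -0.0003 F [ 0.  -0.3 -0.2]
shift [ -5.2 121.1   1.6] turn [-0.001  0.002  0.   ] to yaw 155.8
[[ 0.6275 -0.3201  0.155 ]
 [ 0.5756 -0.4325  0.155 ]
 [ 0.4865 -0.3932  0.155 ]
 [ 0.5399 -0.2782  0.155 ]] [ 0.55738042 -0.35598062  0.155     ] 0.12375164472973238
button depth pt [ 0.57146142 -0.36161301  0.17258137]
```

Emit:
send_rows(series=[1,-4,60,2,0,0,0,1,-4,115,2,0,0,0,1,-4,121,2,0,0,0,1,-4,121,2,0,0,0,1,-4,128,2,0,0,0,1,-4,134,2,0,0,0,1,-4,138,2,0,0,0,1,-4,140,2,0,0,0])

```text
t: 2.65
ee_pos: [0.5721, -0.3589, 0.1623]
orientation: [-0.148, -0.691, 0.692, 0.147]
ft_force: [1.8, -2.1, 4.0]
gripper_width: -0.0003
```

```bash
python3 - <<'E'
from h import *
goal((.571,-.358,.160),155.8)
c=manip.camera("side"); save(c,"s1.png",(330,100,450,200),6)
E
```

```text
t 2.65 pos [ 0.5721 -0.3589  0.1623] q [ 0.77  0.6  -0.36  1.55  0.23  1.03 -1.64] w -0.0003 F [ 1.8 -2.1  4. ]
shift [ 1.3  2.3 -0.4] turn [-0.001  0.002 -0.003] to yaw 155.8
```

View pics/s1.png

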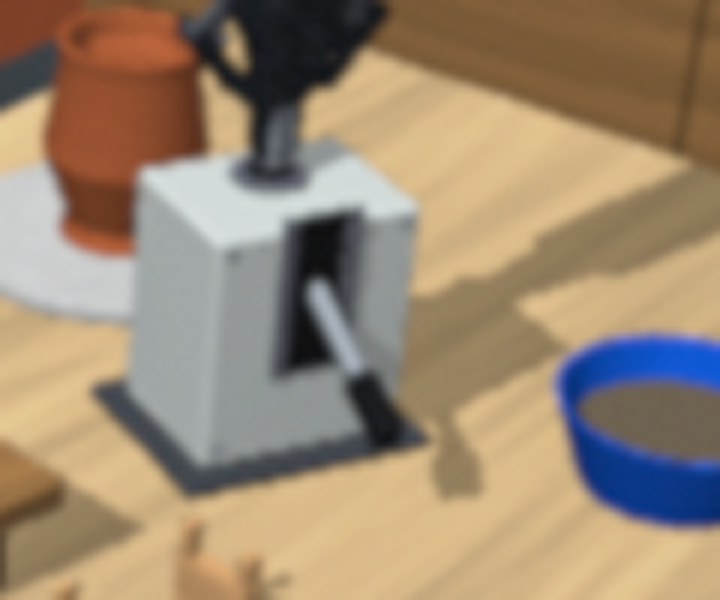

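The lever has dropped. I'll rise and go look at the tool and rest.

Emit:
send_rows(series=[1,0,0,0,0,0,0,1,0,-60,0,0,0,0,1,0,-120,0,0,0,0,1,0,-160,0,0,0,0])

```text
t: 3.2
ee_pos: [0.5718, -0.3581, 0.3247]
orientation: [-0.149, -0.691, 0.692, 0.146]
ft_force: [1.1, 0.2, -0.9]
gripper_width: 0.0001
```

```bash
python3 - <<'E'
from h import *
goal((.56,.0,.33),-106)
E
```

```text
t 3.2 pos [ 0.5718 -0.3581  0.3247] q [ 0.78  0.47 -0.39  1.37  0.18  1.33 -1.6 ] w 0.0001 F [ 1.1  0.2 -0.9]
shift [ 156.8   -6.2 -322.1] turn [-0.004 -1.712 -0.002] to yaw -106
```

Emit:
send_rows(series=[-1,157,-6,-322,0,-0.2,0,-1,157,-6,-322,0,-0.4,0,-1,157,-6,-322,0,-0.6,0,-1,157,-6,-322,0,-0.8,0,-1,157,-6,-322,0,-1.0,0,-1,157,-6,-322,0,-1.2,0,-1,157,-6,-322,0,-1.4,0,-1,157,-6,-322,0,-1.5,0])

```text
t: 4.2
ee_pos: [0.5587, 0.0012, 0.3291]
orientation: [0.366, -0.604, 0.606, -0.366]
ft_force: [-0.1, -0.5, 0.5]
gripper_width: 0.0855
```

```bash
python3 - <<'E'
from h import *
goal((.56,.0,.33),-106)
c=manip.camera("wrist"); save(c,"w2.png")
E
```

```text
t 4.2 pos [0.5587 0.0012 0.3291] q [ 0.6   0.31 -0.81  1.65  0.24  1.28 -0.74] w 0.0855 F [-0.1 -0.5  0.5]
shift [ 0.4 -0.9  1.7] turn [-0.001 -0.203  0.002] to yaw -106
```

View pics/w2.png

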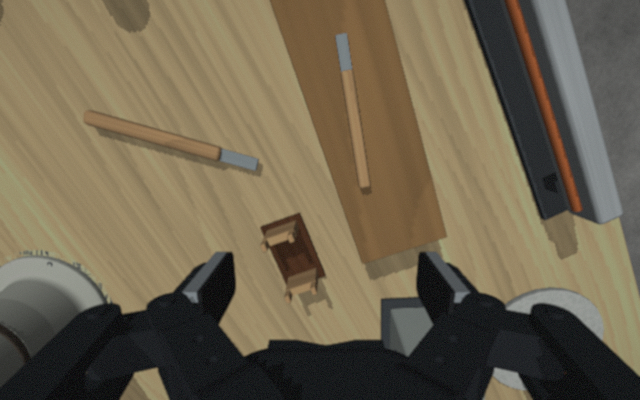

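```bash
python3 - <<'E'
from h import *
c=manip.camera("wrist"); save(c,"w2r.png",(250,200,345,320),6)
q=onplane(c,[[342,34],[365,189]],.067);print(q.round(4),np.linalg.norm(q[1]-q[0]),q.mean(0),np.degrees(np.arctan2(*(q[0]-q[1])[[1,0]])))
q=onplane(c,[[347,69]],.067);print(q)
q=onplane(c,[[370,264],[445,236]],.06);print(q.round(4),np.linalg.norm(q[1]-q[0]),q.mean(0))
h=hsv(c).astype(int);v,u=np.mgrid[0:400,0:640]
wood=(h[...,2]>150)&(u>335)&(u<375)&(v>65)&(v<195)
steel=(h[...,1]<70)&(u>330)&(u<360)&(v>25)&(v<75)
for m in (wood,steel):
    n,l,st,ce=cv2.connectedComponentsWithStats(m.astype(np.uint8));i=1+np.argmax(st[1:,4]);p=onplane(c,np.argwhere(l==i)[:,::-1],.074 if m is wood else .07)[:,:2];w=np.linalg.svd(p-p.mean(0),full_matrices=False)[2][0]
    t=(p-p.mean(0))@w; n_=(p-p.mean(0))@[-w[1],w[0]]; print(ce[i],p.mean(0),np.degrees(np.arctan2(w[1],w[0])),np.ptp(t),np.ptp(n_))
E
```

```text
[[ 0.6517  0.1383  0.067 ]
 [ 0.5948 -0.0459  0.067 ]] 0.1927707753095463 [0.62321921 0.04618329 0.067     ] 72.83685602246236
[[0.63976833 0.10068084 0.067     ]]
[[ 0.5528 -0.1543  0.06  ]
 [ 0.6681 -0.1638  0.06  ]] 0.11566500417218648 [ 0.61042355 -0.15905389  0.06      ]
[355.63793103 130.45566502] [0.61638018 0.02915192] -106.50945279156933 0.14350176760563824 0.01037928949372451
[343.86624204  51.24203822] [0.64479033 0.11979843] -107.18106444976847 0.04180765481853936 0.015191376671826537
```

View pics/w2r.png

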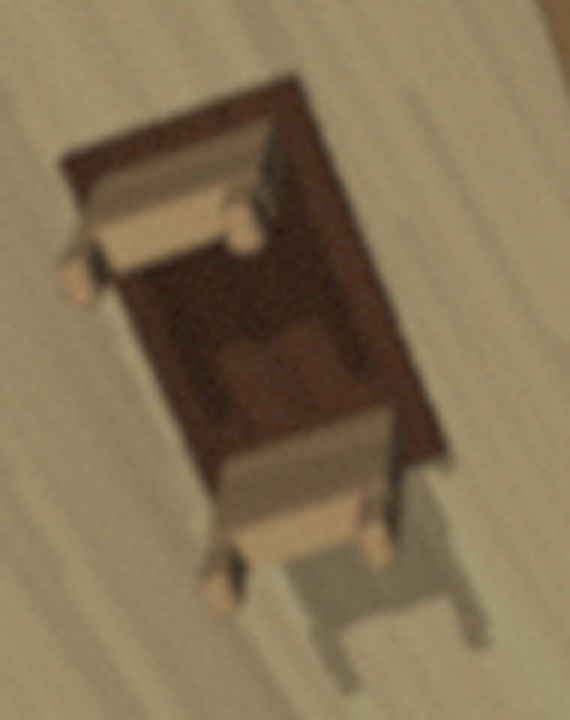

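```bash
python3 - <<'E'
from h import *
c=manip.camera("wrist")
q=onplane(c,[[277.8,238.8],[300,288.7]],.05);print(q,q.mean(0),np.linalg.norm(q[0]-q[1]),np.degrees(np.arctan2(*(q[0]-q[1])[[1,0]])))
b=onplane(c,np.array([[65,160],[297,77],[450,460]])/6+[250,200],.008);print(b,(b[0]+b[2])/2,np.linalg.norm(b[0]-b[1]),np.linalg.norm(b[2]-b[1]),np.degrees(np.arctan2(*(b[1]-b[2])[[1,0]])))
goal((.618,.034,.09),-106.8);goal((.618,.034,.061),-106.8)
E
```

```text
[[ 0.44728088 -0.05832012  0.05      ]
 [ 0.43543257 -0.14649674  0.05      ]] [ 0.44135672 -0.10240843  0.05      ] 0.08896909155953969 82.34699748734535
[[ 0.4195151  -0.03916945  0.008     ]
 [ 0.48598173 -0.0481145   0.008     ]
 [ 0.46858657 -0.16693853  0.008     ]] [ 0.44405083 -0.10305399  0.008     ] 0.06706583611621672 0.12009056010487895 81.67138565747649
t 4.35 pos [ 0.559 -0.     0.329] q [ 0.6   0.31 -0.81  1.65  0.24  1.28 -0.75] w 0.0858 F [ 0.6 -0.5  0.8]
shift [-58.3 239.   35.4] turn [-0.001 -0.201  0.002] to yaw -106.8
t 4.35 pos [ 0.559 -0.     0.329] q [ 0.6   0.31 -0.81  1.65  0.24  1.28 -0.75] w 0.0858 F [ 0.6 -0.5  0.8]
shift [-58.3 268.   35.4] turn [-0.001 -0.201  0.002] to yaw -106.8
```

Emit:
send_rows(series=[-1,-58,60,35,0,-0.1,0,-1,-58,120,35,0,-0.2,0,-1,-58,180,35,0,-0.2,0,-1,-58,235,35,0,-0.2,0,-1,-58,240,35,0,-0.2,0])

```text
t: 4.97
ee_pos: [0.6135, 0.0331, 0.0842]
orientation: [-0.423, 0.57, -0.567, 0.417]
ft_force: [-0.9, 0.1, 0.6]
gripper_width: 0.0854
```

```bash
python3 - <<'E'
from h import *
goal((.618,.034,.062),-106.8)
c=manip.camera("wrist"); save(c,"w3.png")
E
```

```text
t 4.97 pos [0.6135 0.0331 0.0842] q [ 0.4   0.69 -0.69  1.74  0.54  0.92 -0.81] w 0.0854 F [-0.9  0.1  0.6]
shift [-2.3 22.2  4.2] turn [ 0.008 -0.004  0.005] to yaw -106.8
```

View pics/w3.png

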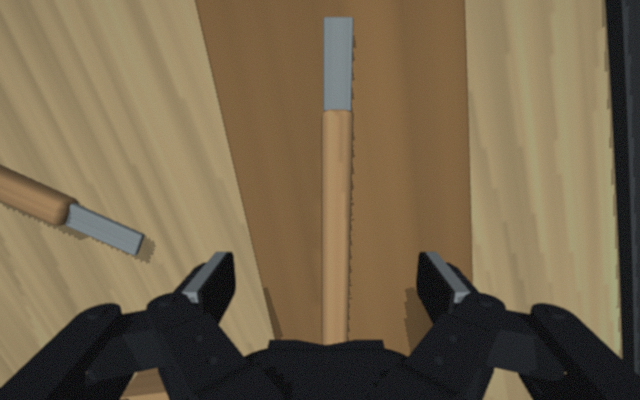

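Emit:
send_rows(series=[-1,-2,12,4,0,0,0,-1,-2,22,4,0,0,0,-1,-2,22,4,0,0,0,0,-2,22,4,0,0,0,1,-2,22,4,0,0,0,1,-2,22,4,0,0,0,1,-2,22,4,0,0,0,1,-2,22,4,0,0,0], squeeze=30)

```text
t: 6.02
ee_pos: [0.6193, 0.0343, 0.0637]
orientation: [-0.423, 0.569, -0.568, 0.419]
ft_force: [-1.1, -0.5, 3.4]
gripper_width: 0.0153
```

```bash
python3 - <<'E'
from h import *
goal((.618,.034,.062),-106.8)
E
```

```text
t 6.03 pos [0.6193 0.0343 0.0637] q [ 0.39  0.73 -0.67  1.73  0.56  0.89 -0.83] w 0.0153 F [-1.1 -0.5  3.4]
shift [ 0.6  1.7 -1.2] turn [ 0.005 -0.003  0.004] to yaw -106.8
```

Emit:
send_rows(series=[1,0,-30,0,0,0,0,1,0,-70,0,0,0,0,1,0,-80,0,0,0,0])

```text
t: 6.4
ee_pos: [0.6213, 0.0349, 0.1462]
orientation: [0.421, -0.568, 0.569, -0.42]
ft_force: [-0.4, -0.3, -0.8]
gripper_width: 0.0154
```

```bash
python3 - <<'E'
from h import *
goal((.4425,-.1025,.14),-98)
E
```

```text
t 6.4 pos [0.6213 0.0349 0.1462] q [ 0.43  0.62 -0.74  1.69  0.48  1.02 -0.77] w 0.0154 F [-0.4 -0.3 -0.8]
shift [ 183.7    6.7 -130.8] turn [ 0.001 -0.157  0.002] to yaw -98
```

Emit:
send_rows(series=[1,40,6,-30,0,-0.05,0,1,90,6,-65,0,-0.1,0,1,140,6,-100,0,-0.157,0,1,184,6,-131,0,-0.157,0,1,184,6,-131,0,-0.157,0,1,184,6,-131,0,-0.157,0])

```text
t: 7.15
ee_pos: [0.4423, -0.1029, 0.1406]
orientation: [0.464, -0.534, 0.534, -0.463]
ft_force: [0.5, 0.2, -0.4]
gripper_width: 0.0149
```

```bash
python3 - <<'E'
from h import *
goal((.4425,-.1025,.055),-98)
c=manip.camera("wrist"); save(c,"w4.png")
c=manip.camera("top"); save(c,"t4.png",(290,150,410,240),6)
E
```

```text
t 7.15 pos [ 0.4423 -0.1029  0.1406] q [ 0.91  0.37 -0.87  2.1   0.38  0.84 -0.32] w 0.0149 F [ 0.5  0.2 -0.4]
shift [-0.6 85.6  0.2] turn [ 0.001 -0.001  0.002] to yaw -98
```

View pics/w4.png

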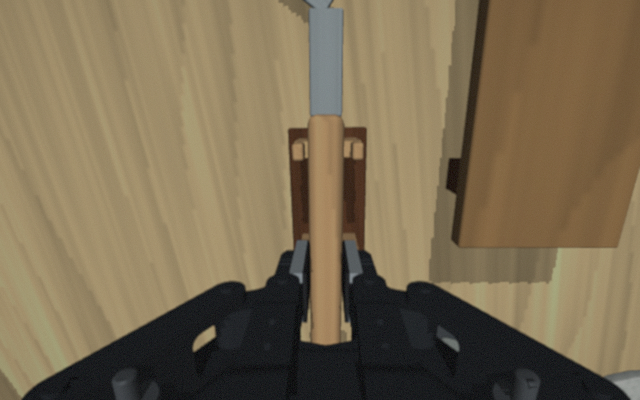

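View pics/t4.png

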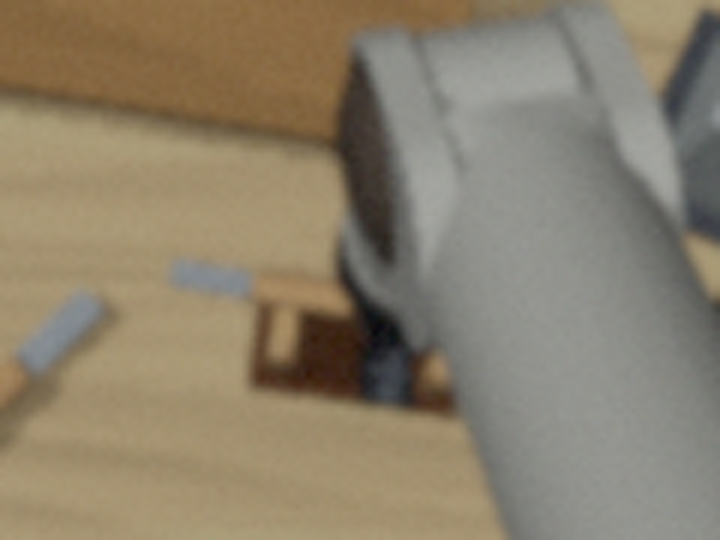

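Emit:
send_rows(series=[1,0,40,0,0,0,0,1,0,65,0,0,0,0,1,0,80,0,0,0,0,1,0,86,0,0,0,0,1,0,86,0,0,0,0])

```text
t: 7.88
ee_pos: [0.4437, -0.1014, 0.0549]
orientation: [0.465, -0.533, 0.533, -0.464]
ft_force: [0.6, -0.7, -0.7]
gripper_width: 0.0148
```

```bash
python3 - <<'E'
from h import *
goal((.4425,-.1025,.053),-98)
E
```

```text
t 7.88 pos [ 0.4437 -0.1014  0.0549] q [ 0.78  0.52 -0.73  2.14  0.56  0.68 -0.48] w 0.0148 F [ 0.6 -0.7 -0.7]
shift [ 1.3  1.9 -1. ] turn [0.    0.002 0.001] to yaw -98
```

Next I'll go down about 2 mm more, open, and retreat.

Emit:
send_rows(series=[1,0,2,0,0,0,0,0.5,0,2,0,0,0,0,0,0,2,0,0,0,0,0,0,2,0,0,0,0,0,0,-20,0,0,0,0,0,0,-70,0,0,0,0,-1,0,-130,0,0,0,0,-1,0,-190,0,0,0,0])

```text
t: 8.88
ee_pos: [0.4434, -0.1009, 0.2465]
orientation: [-0.465, 0.533, -0.533, 0.464]
ft_force: [0.9, -2.1, 0.2]
gripper_width: 0.0772
```

```bash
python3 - <<'E'
from h import *
from meas import cups
goal((.48,.28,.30),-40)
c=manip.camera("wrist"); save(c,"w5.png")
c=manip.camera("top"); save(c,"t5.png"); print(cups(c))
c=manip.camera("side"); save(c,"s5.png",(140,140,440,320),2.6); print(cups(c))
E
```

```text
t 8.88 pos [ 0.4434 -0.1009  0.2465] q [ 1.06  0.2  -0.98  1.99  0.19  1.05 -0.15] w 0.0772 F [ 0.9 -2.1  0.2]
shift [-382.3  -53.6  -15.8] turn [ 1.00e-03 -1.01e+00  0.00e+00] to yaw -40
[(array([0.8632, 0.0156, 0.032 ]), array([317.2,  89.3]), np.int32(443)), (array([ 0.7879, -0.4992,  0.032 ]), array([460.6, 113.3]), np.int32(946)), (array([0.5574, 0.3791, 0.032 ]), array([209.2, 170.1]), np.int32(211)), (array([0.4296, 0.3831, 0.032 ]), array([205.4, 207. ]), np.int32(208))]
[(array([ 0.7975, -0.4767,  0.032 ]), array([343.6, 129.3]), np.int32(172)), (array([0.8926, 0.0141, 0.032 ]), array([231.5, 166.6]), np.int32(382)), (array([ 0.4132, -0.0702,  0.032 ]), array([357.1, 212.6]), np.int32(230)), (array([-0.268 , -0.3747,  0.032 ]), array([632.5, 267.4]), np.int32(411)), (array([0.5561, 0.3795, 0.032 ]), array([205.7, 265.2]), np.int32(550)), (array([0.4286, 0.3835, 0.032 ]), array([237. , 290.4]), np.int32(611)), (array([0.536 , 0.7681, 0.032 ]), array([ 57.1, 364.7]), np.int32(304))]
```

View pics/w5.png

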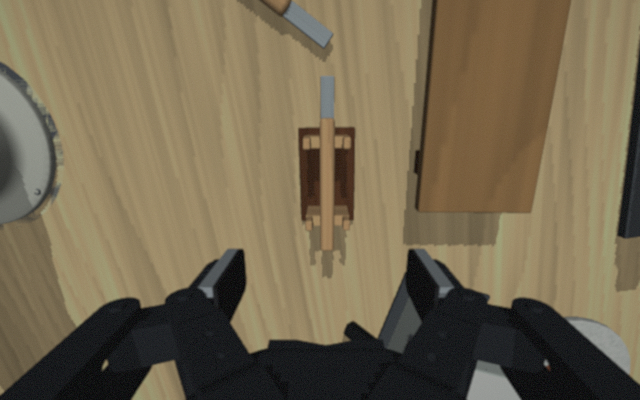

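View pics/s5.png

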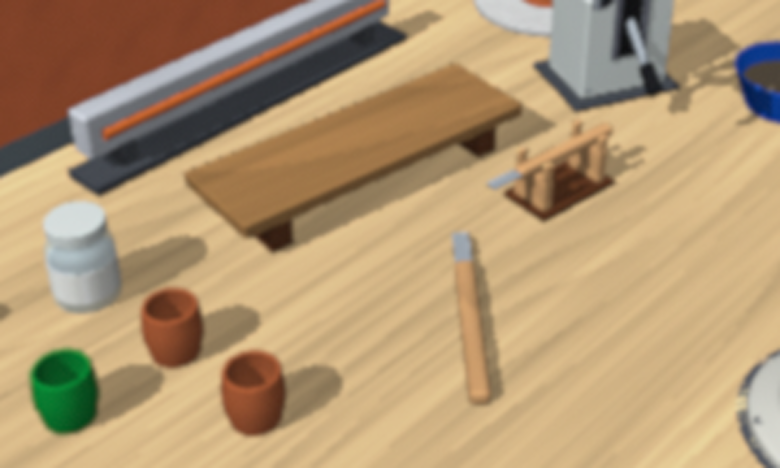

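The tool lies across both forks and the cups haven't moved. Cup A is next, at (0.557, 0.380).

```bash
python3 - <<'E'
from h import *
goal((.557,.380,.22),-60)
E
```

```text
t 9.03 pos [ 0.446  -0.1019  0.248 ] q [ 1.06  0.2  -0.98  1.99  0.2   1.05 -0.15] w 0.085 F [-0.3  0.2 -0.7]
shift [-492.7   26.3   43.5] turn [-0.005 -0.662  0.006] to yaw -60
```

Emit:
send_rows(series=[-1,-50,0,4,0,-0.08,0,-1,-110,0,9,0,-0.16,0,-1,-170,0,15,0,-0.25,0,-1,-230,0,20,0,-0.35,0,-1,-290,0,25,0,-0.45,0,-1,-350,0,30,0,-0.55,0,-1,-410,10,36,0,-0.66,0,-1,-465,26,43,0,-0.66,0])

```text
t: 10.02
ee_pos: [0.5524, 0.3546, 0.2181]
orientation: [0.613, -0.351, 0.356, -0.611]
ft_force: [1.0, 0.5, 0.2]
gripper_width: 0.0854
```

```bash
python3 - <<'E'
from h import *
goal((.557,.380,.11),-60)
c=manip.camera("wrist"); save(c,"w6.png")
E
```

```text
t 10.03 pos [0.5524 0.3546 0.2181] q [ 0.03  0.7  -1.    1.53  0.61  1.25 -0.53] w 0.0854 F [1.  0.5 0.2]
shift [-20.5 108.   16.6] turn [-0.001  0.     0.007] to yaw -60
```

View pics/w6.png

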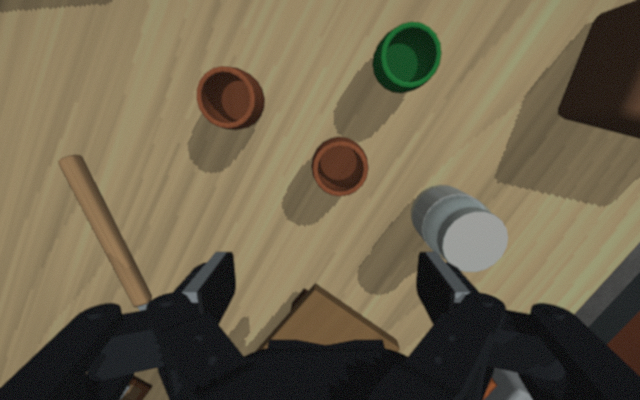

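```bash
cat > wc.py <<'E'
from h import *
def wcups(show=None):
    c=manip.camera("wrist")
    h=hsv(c).astype(int); red=((h[...,0]<13)&(h[...,1]>140)&(h[...,2]>40)); gr=(abs(h[...,0]-65)<15)&(h[...,1]>120)
    P=cloud(c)
    for lab,m in (("red",red),("green",gr)):
        m=cv2.morphologyEx(m.astype(np.uint8),cv2.MORPH_CLOSE,np.ones((5,5),np.uint8))
        n,l,st,ce=cv2.connectedComponentsWithStats(m)
        for i in range(1,n):
            if st[i][4]<800: continue
            ct=max(cv2.findContours((l==i).astype(np.uint8),0,2)[0],key=cv2.contourArea)
            e=cv2.fitEllipse(ct); top=np.nanpercentile(P[l==i][:,2],[5,95])
            p62=onplane(c,[ce[i]],.032)[0]
            f=K(c)[0,0]; dep=(np.linalg.inv(c["world_from_camera"])@np.r_[p62,1])[2]
            print(lab,ce[i].round(0),st[i],"axes px",np.round(e[1],1),"min diam mm",round(min(e[1])*dep/f*1000,1),"c@.032",p62.round(4),"z 5/95",top.round(3))
    if show: save(c,show)
if __name__=="__main__": wcups()
E
python3 wc.py
```

```text
red [229. 107.] [ 197   77   65   61 3128] axes px [58.5 66.6] min diam mm 59.5 c@.032 [0.4228 0.3811 0.032 ] z 5/95 [0.007 0.062]
red [338. 176.] [ 311  147   55   58 2463] axes px [53.6 56.7] min diam mm 57.9 c@.032 [0.5559 0.3766 0.032 ] z 5/95 [0.007 0.062]
red [630. 346.] [610 318  30  58 869] axes px [21.8 23.9] min diam mm 27.8 c@.032 [0.9982 0.3771 0.032 ] z 5/95 [-0.653 -0.549]
green [406.  68.] [ 373   34   66   68 3392] axes px [59.3 71. ] min diam mm 58.4 c@.032 [0.5581 0.5032 0.032 ] z 5/95 [0.006 0.062]
```

```bash
python3 - <<'E'
from h import *
goal((.5565,.379,.10),-60)
E
```

```text
t 10.12 pos [0.5485 0.3597 0.216 ] q [ 0.02  0.7  -1.    1.53  0.61  1.25 -0.53] w 0.0855 F [-0.9  0.2  1.1]
shift [-12.8 116.   16.9] turn [0.002 0.008 0.002] to yaw -60
```

Emit:
send_rows(series=[-1,-13,50,17,0,0,0,-1,-13,100,17,0,0,0,-1,-13,116,17,0,0,0,-1,-13,116,17,0,0,0])

```text
t: 10.62
ee_pos: [0.5559, 0.3781, 0.0987]
orientation: [0.615, -0.352, 0.351, -0.612]
ft_force: [0.4, 0.1, 0.1]
gripper_width: 0.0854
```

```bash
python3 - <<'E'
from h import *
goal((.5565,.379,.015),-60)
c=manip.camera("wrist"); save(c,"w7.png")
E
```

```text
t 10.62 pos [0.5559 0.3781 0.0987] q [-0.06  0.84 -0.9   1.57  0.72  1.09 -0.61] w 0.0854 F [0.4 0.1 0.1]
shift [-0.6 83.7  1.4] turn [0.005 0.007 0.002] to yaw -60
```

View pics/w7.png

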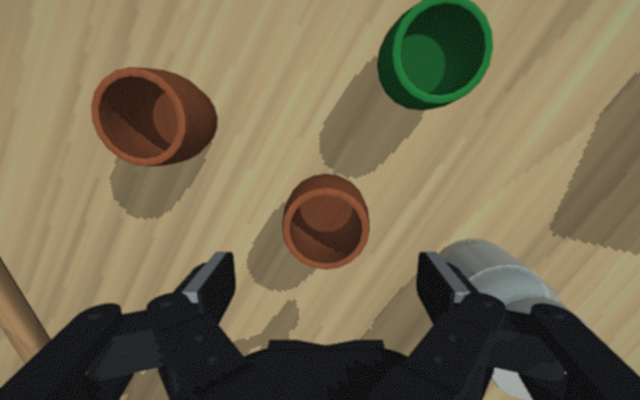

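Emit:
send_rows(series=[-1,0,35,1,0,0,0,-1,0,65,1,0,0,0,-1,0,82,1,0,0,0,-1,0,82,1,0,0,0,0,0,82,1,0,0,0,1,0,82,1,0,0,0,1,0,82,1,0,0,0,1,0,82,1,0,0,0], squeeze=25)

```text
t: 11.68
ee_pos: [0.5578, 0.38, 0.021]
orientation: [0.614, -0.351, 0.352, -0.613]
ft_force: [-3.6, -2.4, 6.0]
gripper_width: 0.0588
```

```bash
python3 - <<'E'
from h import *
goal((.5565,.379,.015),-60)
E
```

```text
t 11.68 pos [0.5578 0.38   0.021 ] q [-0.09  0.93 -0.84  1.59  0.8   0.99 -0.66] w 0.0588 F [-3.6 -2.4  6. ]
shift [ 0.2  6.  -1.6] turn [0.001 0.007 0.002] to yaw -60
```

Emit:
send_rows(series=[0,0,6,-1,0,0,0,-0.8,0,8,-1,0,0,0,-1,0,11,-1,0,0,0,-1,0,11,-1,0,0,0,0,0,11,-1,0,0,0,1,0,11,-1,0,0,0,1,0,11,-1,0,0,0,1,0,11,-1,0,0,0])

```text
t: 12.68
ee_pos: [0.5571, 0.3797, 0.0103]
orientation: [0.614, -0.351, 0.352, -0.613]
ft_force: [-0.8, -0.2, 2.4]
gripper_width: 0.0594
```

```bash
python3 - <<'E'
from h import *
goal((.5565,.379,.010),-60)
c=manip.camera("side");save(c,"s7.png",(140,200,300,320),5)
E
```

```text
t 12.68 pos [0.5571 0.3797 0.0103] q [-0.1   0.95 -0.83  1.6   0.81  0.97 -0.67] w 0.0594 F [-0.8 -0.2  2.4]
shift [ 0.3  0.3 -0.9] turn [-0.     0.007  0.002] to yaw -60
```

View pics/s7.png

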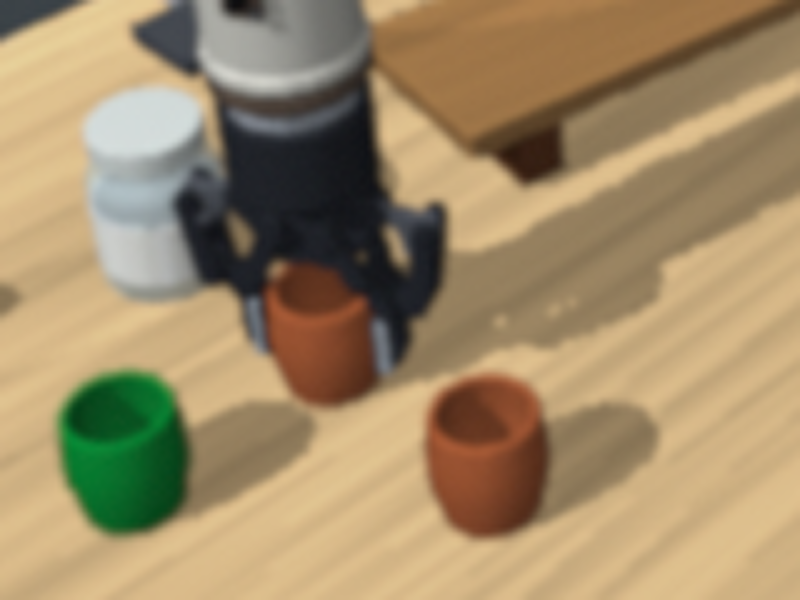

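Emit:
send_rows(series=[1,0,-20,0,0,0,0,1,0,-70,0,0,0,0,1,0,-130,0,0,0,0,1,0,-150,0,0,0,0])

```text
t: 13.22
ee_pos: [0.558, 0.3819, 0.1655]
orientation: [-0.612, 0.35, -0.352, 0.616]
ft_force: [0.4, -0.0, -2.6]
gripper_width: 0.0594
```

```bash
python3 - <<'E'
from h import *
goal((.635,.0925,.16),-98)
E
```

```text
t 13.22 pos [0.558  0.3819 0.1655] q [-0.03  0.77 -0.95  1.53  0.67  1.18 -0.58] w 0.0594 F [ 0.4 -0.  -2.6]
shift [288.5   5.2 -80.3] turn [-0.006  0.671 -0.002] to yaw -98
```

Emit:
send_rows(series=[1,50,0,-14,0,0.11,0,1,100,0,-28,0,0.22,0,1,150,2,-42,0,0.34,0,1,200,4,-56,0,0.46,0,1,250,5,-70,0,0.57,0,1,288,5,-80,0,0.67,0,1,288,5,-80,0,0.67,0,1,288,5,-80,0,0.67,0])

```text
t: 14.22
ee_pos: [0.6341, 0.0935, 0.1599]
orientation: [0.462, -0.533, 0.533, -0.466]
ft_force: [-0.1, 0.7, -1.8]
gripper_width: 0.0591
```

```bash
python3 - <<'E'
from h import *
goal((.635,.0925,.072),-98)
c=manip.camera("wrist"); save(c,"w8.png")
c=manip.camera("side");save(c,"s8.png",(180,100,380,250),4)
E
```

```text
t 14.22 pos [0.6341 0.0935 0.1599] q [ 0.39  0.67 -0.83  1.63  0.54  1.08 -0.73] w 0.0591 F [-0.1  0.7 -1.8]
shift [ 1.2 87.9  0.6] turn [-0.004  0.001 -0.004] to yaw -98
```

View pics/w8.png

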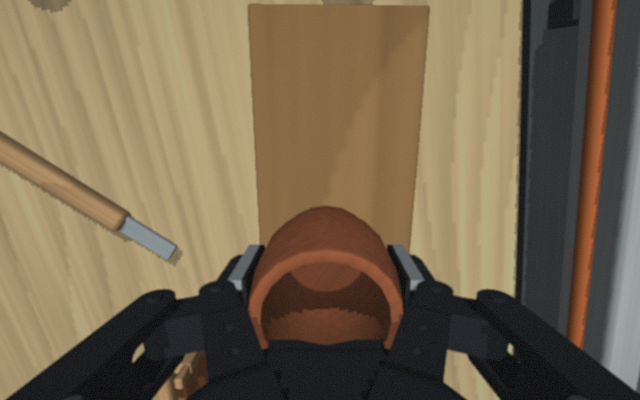

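View pics/s8.png

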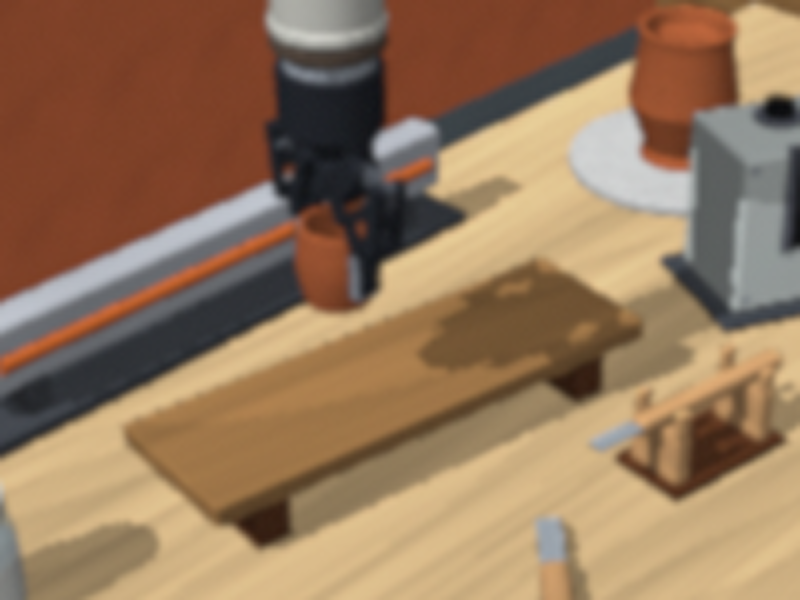

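Emit:
send_rows(series=[1,1,40,0,0,0,0,1,1,65,0,0,0,0,1,1,80,0,0,0,0,1,1,86,0,0,0,0,1,1,88,0,0,0,0,1,1,89,0,0,0,0,1,1,89,0,0,0,0])

```text
t: 15.2
ee_pos: [0.6349, 0.0944, 0.0719]
orientation: [0.462, -0.532, 0.533, -0.467]
ft_force: [-0.0, 0.4, -1.8]
gripper_width: 0.0593
```

```bash
python3 - <<'E'
from h import *
goal((.635,.0925,.0705),-98)
E
```

```text
t 15.2 pos [0.6349 0.0944 0.0719] q [ 0.34  0.77 -0.76  1.68  0.63  0.94 -0.79] w 0.0593 F [-0.   0.4 -1.8]
shift [1.8 1.4 0.3] turn [-0.005  0.004 -0.005] to yaw -98
```

Emit:
send_rows(series=[1,0,1.5,0,0,0,0,1,0,2.5,0,0,0,0,1,0,2.5,0,0,0,0])

```text
t: 15.58
ee_pos: [0.6354, 0.0945, 0.0703]
orientation: [0.462, -0.532, 0.533, -0.468]
ft_force: [-2.0, -0.4, 4.6]
gripper_width: 0.0592
```

Emit:
send_rows(series=[0,0,0,0,0,0,0,-0.6,0,0,0,0,0,0,-1,0,0,0,0,0,0,-1,0,0,0,0,0,0,-1,0,-15,0,0,0,0,-1,0,-60,0,0,0,0,-1,0,-120,0,0,0,0,-1,0,-160,0,0,0,0])

```text
t: 16.58
ee_pos: [0.6352, 0.0948, 0.2346]
orientation: [0.461, -0.531, 0.534, -0.469]
ft_force: [-0.5, -0.3, -0.3]
gripper_width: 0.0856
```

```bash
python3 - <<'E'
from h import *
from meas import cups
goal((.428,.383,.22),-60)
c=manip.camera("top"); save(c,"t9.png"); print([x for x in cups(c) if .3<x[0][0]<.75])
c=manip.camera("side");save(c,"s9.png",(130,120,430,320),2.6);print([x for x in cups(c) if .3<x[0][0]<.75])
import wc; wc.wcups("w9.png")
E
```

```text
t 16.57 pos [0.6352 0.0948 0.2346] q [ 0.41  0.59 -0.88  1.57  0.48  1.2  -0.69] w 0.0856 F [-0.5 -0.3 -0.3]
shift [-257.5   13.6 -244.3] turn [-0.012 -0.659 -0.003] to yaw -60
[(array([0.6539, 0.0909, 0.032 ]), array([294.3, 144.9]), np.int32(188)), (array([0.4295, 0.3831, 0.032 ]), array([205.4, 207. ]), np.int32(212))]
[(array([0.7022, 0.0365, 0.032 ]), array([264.9, 190.3]), np.int32(422)), (array([ 0.4128, -0.0702,  0.032 ]), array([357.2, 212.6]), np.int32(234)), (array([0.4286, 0.3835, 0.032 ]), array([237. , 290.4]), np.int32(611)), (array([0.5356, 0.7678, 0.032 ]), array([ 57.3, 364.7]), np.int32(306))]
red [521. 148.] [ 511    0   22  313 3978] axes px [ 13.5 560.3] min diam mm 15.3 c@.032 [0.8671 0.1028 0.032 ] z 5/95 [0.065 0.072]
red [321. 198.] [ 291  164   62   68 3309] axes px [61.5 66.8] min diam mm 72.2 c@.032 [0.6321 0.0762 0.032 ] z 5/95 [0.067 0.122]
```

View pics/s9.png

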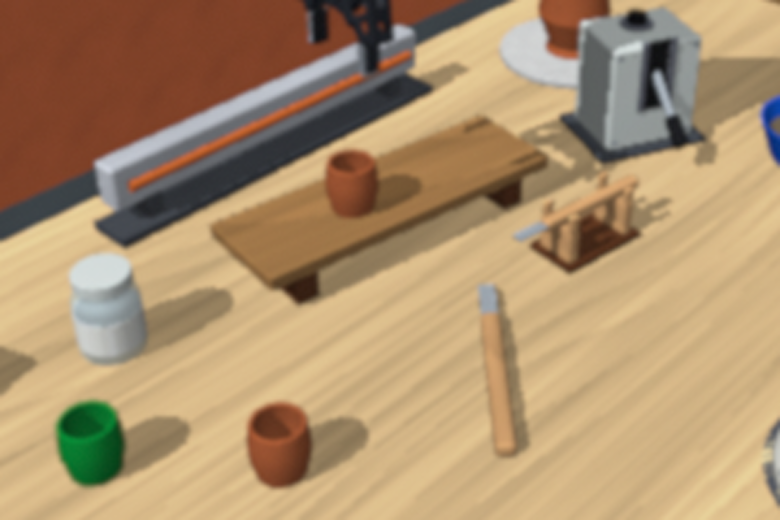

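View pics/w9.png

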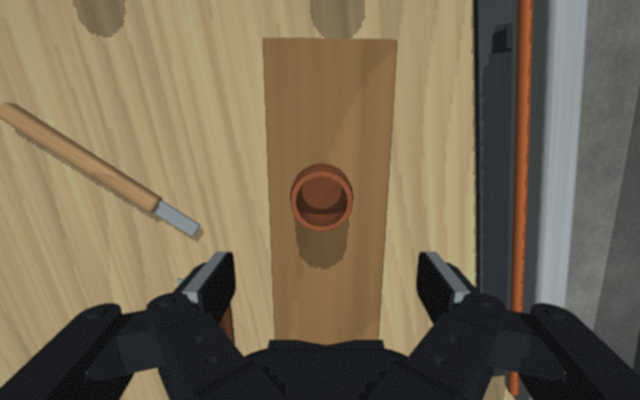

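Emit:
send_rows(series=[-1,-43,0,-41,0,-0.1,0,-1,-86,2,-82,0,-0.22,0,-1,-129,4,-123,0,-0.34,0,-1,-172,6,-164,0,-0.46,0,-1,-215,10,-205,0,-0.58,0,-1,-257,14,-244,-0.01,-0.66,0,-1,-257,14,-244,-0.01,-0.66,0,-1,-257,14,-244,-0.01,-0.66,0])

```text
t: 17.73
ee_pos: [0.4291, 0.3819, 0.2181]
orientation: [-0.612, 0.353, -0.354, 0.613]
ft_force: [0.5, 0.5, 0.5]
gripper_width: 0.0851
```

```bash
python3 - <<'E'
from h import *
import wc; wc.wcups()
goal((.4285,.3835,.10),-60)
E
```

```text
red [325. 185.] [ 298  156   54   58 2410] axes px [52.6 56.4] min diam mm 57.7 c@.032 [0.4284 0.38   0.032 ] z 5/95 [0.007 0.062]
green [489. 149.] [ 451  122   75   57 3287] axes px [55.8 73.4] min diam mm 59.4 c@.032 [0.5611 0.5014 0.032 ] z 5/95 [0.007 0.061]
t 17.77 pos [0.43   0.3811 0.2181] q [ 0.01  0.57 -1.07  1.75  0.55  1.15 -0.7 ] w 0.0855 F [-0.  -1.1  0.3]
shift [ -2.9 118.1  -0.5] turn [-0.003 -0.001  0.001] to yaw -60
```

Emit:
send_rows(series=[-1,-2,60,0,0,0,0,-1,-2,115,0,0,0,0,-1,-2,118,0,0,0,0,-1,-2,150,0,0,0,0,-1,-2,180,0,0,0,0,-1,-2,200,0,0,0,0,-1,-2,207,0,0,0,0,-1,-2,208,0,0,0,0])

```text
t: 18.77
ee_pos: [0.4302, 0.3834, 0.0109]
orientation: [-0.611, 0.353, -0.355, 0.613]
ft_force: [0.3, -0.6, -0.1]
gripper_width: 0.0854
```

```bash
python3 - <<'E'
from h import *
goal((.4285,.3825,.010),-60)
E
```

```text
t 18.77 pos [0.4302 0.3834 0.0109] q [-0.16  0.82 -0.83  1.86  0.82  0.84 -0.9 ] w 0.0854 F [ 0.3 -0.6 -0.1]
shift [-0.1  0.9 -2. ] turn [-0.004 -0.002  0.001] to yaw -60
```

Emit:
send_rows(series=[-1,0,0.5,-2,0,0,0,0,0,0.5,-2,0,0,0,1,0,0.5,-2,0,0,0,1,0,0.5,-2,0,0,0,1,0,0.5,-2,0,0,0], squeeze=25)

```text
t: 19.4
ee_pos: [0.4286, 0.3826, 0.0114]
orientation: [-0.611, 0.353, -0.355, 0.613]
ft_force: [-1.5, -1.7, 7.1]
gripper_width: 0.0592
```

Emit:
send_rows(series=[1,0,-20,0,0,0,0,1,0,-70,0,0,0,0,1,0,-130,0,0,0,0,1,0,-160,0,0,0,0,1,0,-160,0,0,0,0])

```text
t: 20.02
ee_pos: [0.4289, 0.3839, 0.1749]
orientation: [-0.609, 0.352, -0.356, 0.615]
ft_force: [0.8, -0.2, -3.8]
gripper_width: 0.0593
```

```bash
python3 - <<'E'
from h import *
goal((.6215,-.0065,.18),-98)
from meas import cups
c=manip.camera("top"); save(c,"t10.png",(150,60,500,270),2.25);print([x for x in cups(c) if .3<x[0][0]<.75])
c=manip.camera("side"); save(c,"s10.png",(130,120,430,320),2.6)
E
```

```text
t 20.02 pos [0.4289 0.3839 0.1749] q [-0.02  0.61 -1.03  1.79  0.6   1.08 -0.75] w 0.0593 F [ 0.8 -0.2 -3.8]
shift [434.4  -5.1 -27.7] turn [-0.011  0.662 -0.003] to yaw -98
[(array([0.6582, 0.0972, 0.032 ]), array([292.5, 143.7]), np.int32(261))]
```

View pics/s10.png

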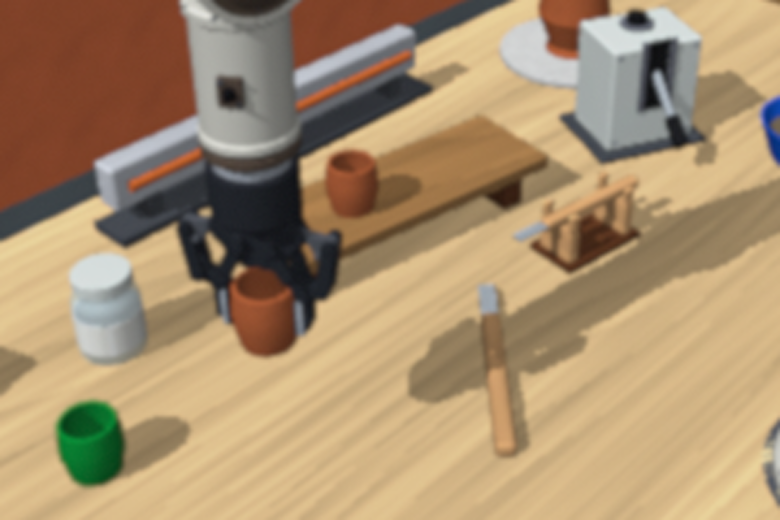

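Emit:
send_rows(series=[1,50,-15,-3,0,0.08,0,1,105,-25,-6,0,0.17,0,1,160,-25,-10,0,0.27,0,1,215,-25,-13,0,0.37,0,1,270,-25,-17,0,0.47,0,1,325,-25,-20,0,0.57,0,1,380,-25,-24,0,0.66,0,1,434,-25,-28,-0.01,0.66,0])

```text
t: 21.12
ee_pos: [0.6188, -0.0106, 0.195]
orientation: [-0.467, 0.535, -0.532, 0.461]
ft_force: [0.2, 0.1, -2.3]
gripper_width: 0.0593
```

```bash
python3 - <<'E'
from h import *
goal((.6215,-.0065,.075),-98)
c=manip.camera("wrist"); save(c,"w11.png")
goal((.6215,-.0065,.075),-98)
E
```

```text
t 21.12 pos [ 0.6188 -0.0106  0.195 ] q [ 0.58  0.6  -0.85  1.65  0.49  1.13 -0.55] w 0.0593 F [ 0.2  0.1 -2.3]
shift [ -4.8 120.    3. ] turn [0.008 0.001 0.003] to yaw -98
t 21.18 pos [ 0.6223 -0.0213  0.1942] q [ 0.58  0.6  -0.85  1.64  0.5   1.13 -0.54] w 0.0592 F [ 5.4 -9.8 -2.1]
shift [-15.5 119.1  -2.4] turn [ 0.006 -0.009  0.008] to yaw -98
```

View pics/w11.png

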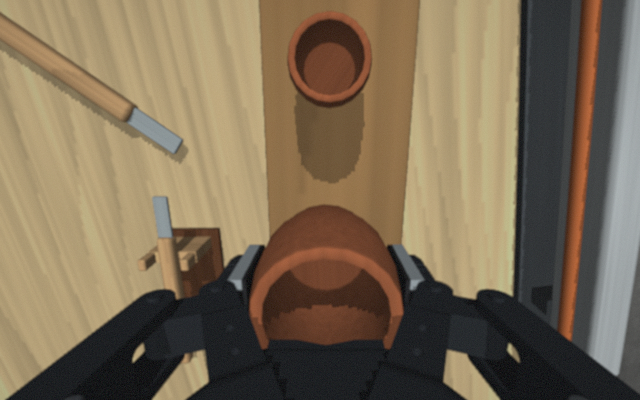

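Emit:
send_rows(series=[1,-15,30,-2,0,0,0,1,-15,60,-2,0,0,0,1,-15,60,-2,0,0,0])

```text
t: 21.55
ee_pos: [0.6186, -0.0069, 0.1297]
orientation: [-0.467, 0.537, -0.534, 0.456]
ft_force: [0.2, 0.2, -1.8]
gripper_width: 0.0591
```

```bash
python3 - <<'E'
from h import *
goal((.6215,-.0065,.073),-98)
E
```

```text
t 21.55 pos [ 0.6186 -0.0069  0.1297] q [ 0.53  0.67 -0.8   1.69  0.56  1.03 -0.61] w 0.0591 F [ 0.2  0.2 -1.8]
shift [-1.3 56.6  3.6] turn [ 0.014 -0.009  0.009] to yaw -98
```

Emit:
send_rows(series=[1,-1,25,3,0.014,-0.01,0.009,1,-1,45,3,0.014,-0.01,0.009,1,-1,53,3,0.014,-0.01,0.009,1,-1,56,3,0.014,-0.01,0.009,1,-1,56,3,0.014,-0.01,0.009])

```text
t: 22.18
ee_pos: [0.6214, -0.0065, 0.0743]
orientation: [0.464, -0.533, 0.534, -0.464]
ft_force: [0.0, 0.3, -1.9]
gripper_width: 0.0591
```

```bash
python3 - <<'E'
from h import *
goal((.6215,-.0065,.071),-98)
E
```

```text
t 22.18 pos [ 0.6214 -0.0065  0.0743] q [ 0.51  0.74 -0.76  1.73  0.62  0.93 -0.64] w 0.0591 F [ 0.   0.3 -1.9]
shift [-0.   3.3  0.1] turn [-0.001  0.001 -0.   ] to yaw -98
```

Emit:
send_rows(series=[1,0,1.5,0,0,0,0,1,0,3,0,0,0,0,1,0,4,0,0,0,0,1,0,4,0,0,0,0])

```text
t: 22.68
ee_pos: [0.6218, -0.0065, 0.0715]
orientation: [0.464, -0.533, 0.534, -0.465]
ft_force: [-3.0, -1.1, 4.8]
gripper_width: 0.0592
```

Contact; I'll release and rise.

Emit:
send_rows(series=[0,0,0,0,0,0,0,-0.6,0,0,0,0,0,0,-1,0,0,0,0,0,0,-1,0,0,0,0,0,0,-1,0,-15,0,0,0,0,-1,0,-60,0,0,0,0,-1,0,-120,0,0,0,0,-1,0,-160,0,0,0,0])

```text
t: 23.68
ee_pos: [0.6225, -0.0056, 0.2356]
orientation: [0.463, -0.532, 0.535, -0.466]
ft_force: [-0.6, -0.7, 0.6]
gripper_width: 0.0856
```

```bash
python3 - <<'E'
from h import *
goal((.4594,-.3042,.25),-24.2)
c=manip.camera("top"); save(c,"t12.png")
c=manip.camera("side");save(c,"s12.png")
import wc; wc.wcups("w12.png")
E
```

```text
t 23.68 pos [ 0.6225 -0.0056  0.2356] q [ 0.59  0.56 -0.88  1.61  0.46  1.18 -0.53] w 0.0856 F [-0.6 -0.7  0.6]
shift [ 318.1  -15.1 -120.5] turn [-0.005 -1.286  0.003] to yaw -24.2
red [534. 149.] [ 522    0   26  315 4078] axes px [ 13.5 558.5] min diam mm 15.4 c@.032 [ 0.8683 -0.0029  0.032 ] z 5/95 [0.064 0.072]
red [320.  77.] [ 286   40   69   76 4035] axes px [67.6 74.3] min diam mm 71.8 c@.032 [0.6354 0.105  0.032 ] z 5/95 [0.067 0.122]
red [321. 196.] [ 290  163   62   68 3297] axes px [61.2 66.8] min diam mm 72.1 c@.032 [ 0.6182 -0.0245  0.032 ] z 5/95 [0.067 0.122]
```

View pics/s12.png

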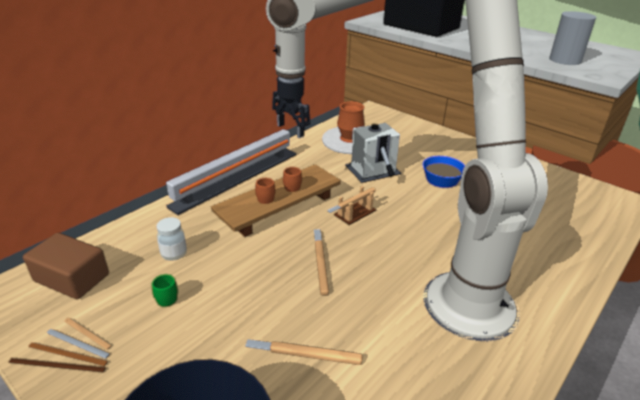

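View pics/t12.png

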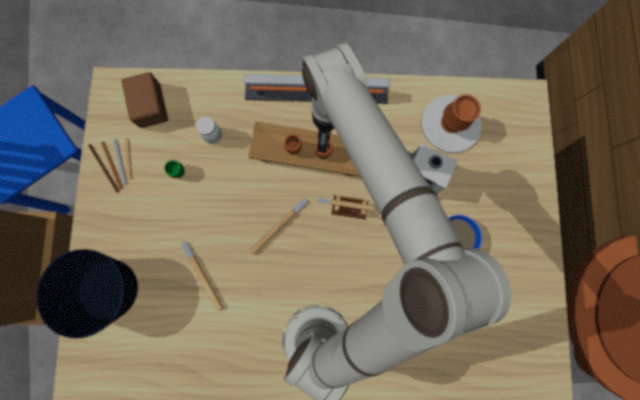

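View pics/w12.png

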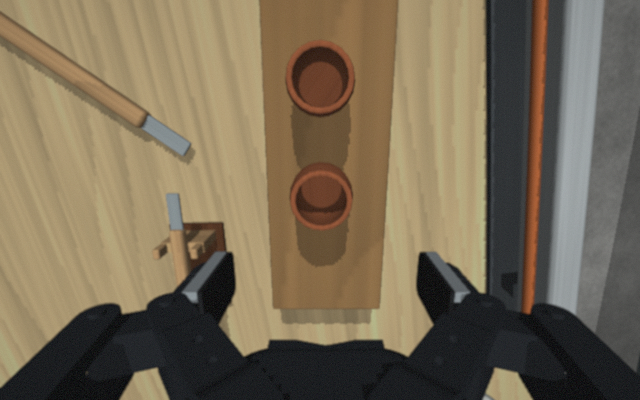

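Both cups stand upright, well inside the board. Now the lever.

Emit:
send_rows(series=[-1,40,-10,-15,0,-0.18,0,-1,85,-15,-32,0,-0.36,0,-1,130,-15,-50,0,-0.54,0,-1,180,-15,-68,0,-0.72,0,-1,230,-15,-86,0,-0.9,0,-1,280,-15,-105,0,-1.08,0,-1,318,-15,-120,0,-1.24,0,-1,318,-15,-120,0,-1.286,0])

```text
t: 24.82
ee_pos: [0.4573, -0.3086, 0.2478]
orientation: [-0.691, 0.148, -0.152, 0.691]
ft_force: [0.4, 0.1, 0.9]
gripper_width: 0.0858
```

Emit:
send_rows(series=[-1,0,0,0,0,0,0,-1,0,0,0,0,0,0])

```text
t: 25.08
ee_pos: [0.4569, -0.3083, 0.2473]
orientation: [-0.691, 0.149, -0.152, 0.691]
ft_force: [0.3, -0.7, 0.0]
gripper_width: 0.0857
```

```bash
python3 - <<'E'
from h import *
goal((.4594,-.3042,.16),-24.2)
c=manip.camera("wrist"); save(c,"w13.png")
c=manip.camera("side"); save(c,"s13.png",(310,80,470,200),5)
E
```

```text
t 25.07 pos [ 0.4569 -0.3083  0.2473] q [ 1.46  0.57 -1.24  1.77  0.57  1.22  1.2 ] w 0.0857 F [ 0.3 -0.7  0. ]
shift [ 0.3 87.3  4.7] turn [-0.002 -0.006  0.004] to yaw -24.2
```

View pics/w13.png

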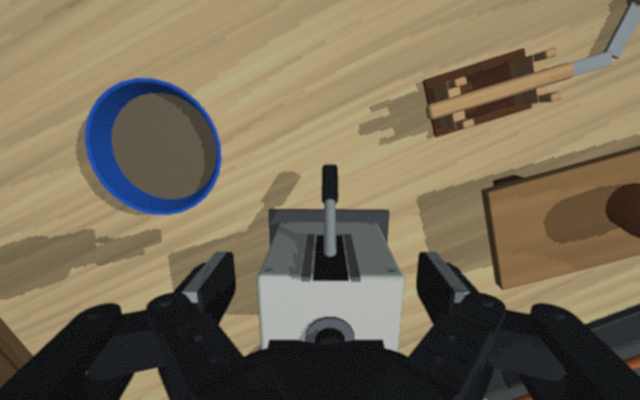

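View pics/s13.png

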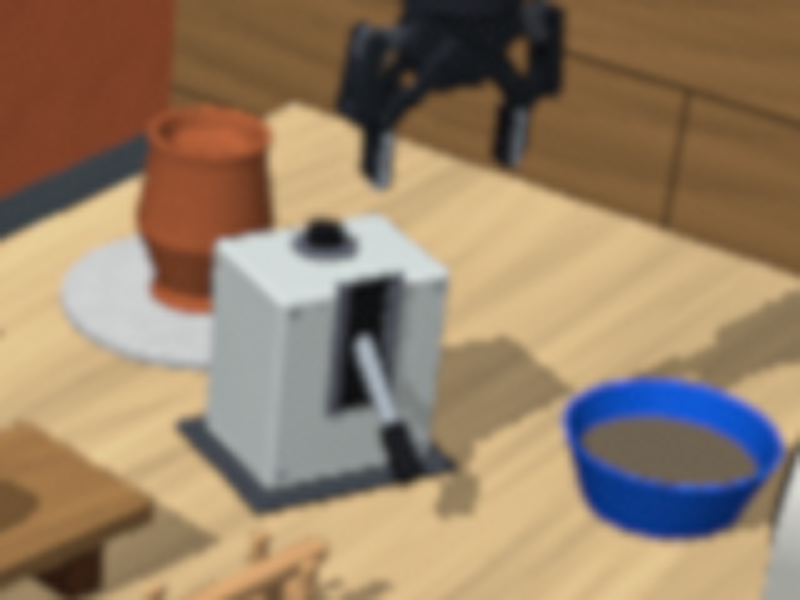

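```bash
python3 - <<'E'
from h import *
c=manip.camera("wrist");V=hsv(c)[...,2].astype(int);v,u=np.mgrid[0:400,0:640]
m=(V<60)&(u>315)&(u<345)&(v>155)&(v<205)
n,l,st,ce=cv2.connectedComponentsWithStats(m.astype(np.uint8));i=1+np.argmax(st[1:,4]);print(ce[i],st[i],onplane(c,[ce[i],[330,165],[330,200]],.062).round(4))
print("depth",cloud(c)[182,330])
q=onplane(c,[[261,276],[402,276]],.155);print(q)
# foot plate front corners
q=onplane(c,[[271,210],[389,210]],.008);print(q,np.linalg.norm(q[0]-q[1]),np.degrees(np.arctan2(*(q[1]-q[0])[[1,0]])))
top=onplane(c,[[272,221],[388,221]],.155)
h=hsv(c).astype(int);print([tuple(h[r,300]) for r in range(205,285,6)])
save(c,"w13z.png",(230,150,430,350),4)
E
```

```text
[328.63449692 182.05954825] [322 165  15  37 487] [[ 0.4573 -0.3046  0.062 ]
 [ 0.4409 -0.2956  0.062 ]
 [ 0.4764 -0.3116  0.062 ]]
depth [ 0.4564854  -0.30275554  0.0691743 ]
[[ 0.49018575 -0.38415479  0.155     ]
 [ 0.54030817 -0.27418428  0.155     ]]
[[ 0.47028557 -0.39258439  0.008     ]
 [ 0.534243   -0.25214189  0.008     ]] 0.15431995680580798 65.51550688113831
[(np.int64(20), np.int64(86), np.int64(177)), (np.int64(99), np.int64(25), np.int64(71)), (np.int64(97), np.int64(32), np.int64(72)), (np.int64(60), np.int64(8), np.int64(94)), (np.int64(75), np.int64(11), np.int64(95)), (np.int64(72), np.int64(16), np.int64(81)), (np.int64(68), np.int64(13), np.int64(80)), (np.int64(66), np.int64(16), np.int64(81)), (np.int64(90), np.int64(7), np.int64(78)), (np.int64(60), np.int64(6), np.int64(80)), (np.int64(70), np.int64(10), np.int64(77)), (np.int64(83), np.int64(12), np.int64(83)), (np.int64(101), np.int64(20), np.int64(104)), (np.int64(50), np.int64(4), np.int64(179))]
```

View pics/w13z.png

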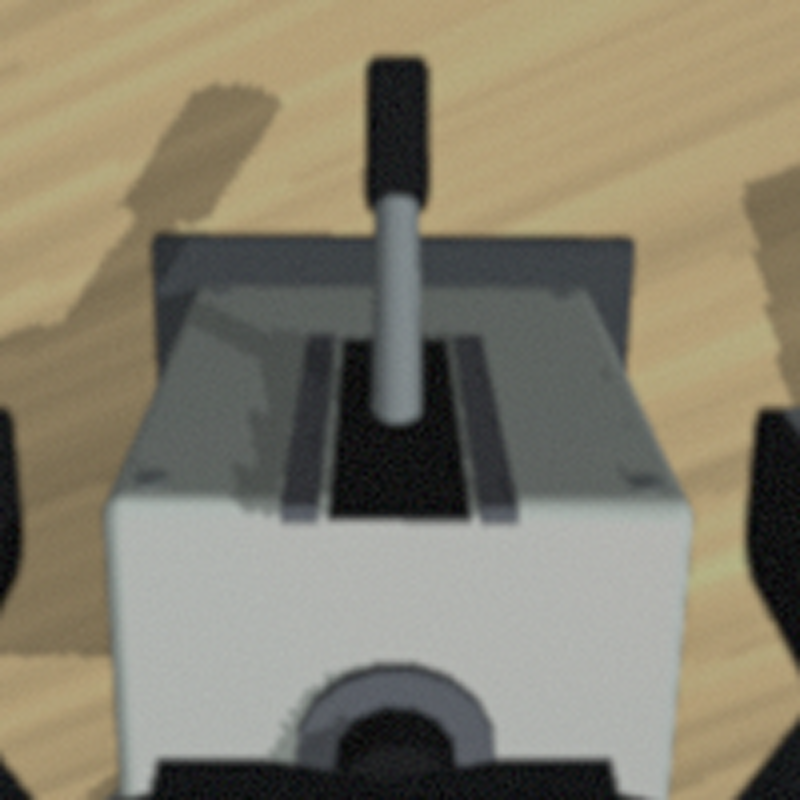

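```bash
python3 - <<'E'
from h import *
goal((.458,-.304,.041),-24.5)
E
```

```text
t 25.23 pos [ 0.4576 -0.3078  0.2478] q [ 1.45  0.57 -1.24  1.77  0.57  1.22  1.2 ] w 0.0855 F [-0.1  0.6 -0.2]
shift [ -2.1 206.8   3.3] turn [-0.002  0.001  0.005] to yaw -24.5
```

Emit:
send_rows(series=[-1,-2,50,3,0,0,0,-1,-2,100,3,0,0,0,-1,-2,140,3,0,0,0,-1,-2,165,3,0,0,0,-1,-2,185,3,0,0,0,-1,-2,200,3,0,0,0,-1,-2,206,3,0,0,0,-1,-2,206,3,0,0,0])

```text
t: 26.22
ee_pos: [0.4582, -0.3044, 0.042]
orientation: [-0.691, 0.148, -0.152, 0.691]
ft_force: [0.6, -1.1, 0.4]
gripper_width: 0.0853
```

```bash
python3 - <<'E'
from h import *
goal((.458,-.304,.041),-24.5)
c=manip.camera("wrist"); save(c,"w14.png")
c=manip.camera("side"); save(c,"s14.png",(310,80,470,200),5)
E
```

```text
t 26.23 pos [ 0.4582 -0.3044  0.042 ] q [ 1.27  0.8  -0.97  1.92  0.86  0.9   0.99] w 0.0853 F [ 0.6 -1.1  0.4]
shift [-0.4  1.   0.2] turn [-0.002  0.001  0.005] to yaw -24.5
```

View pics/w14.png

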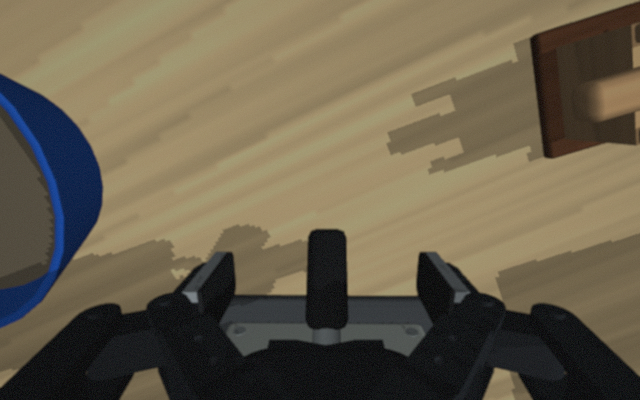

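View pics/s14.png

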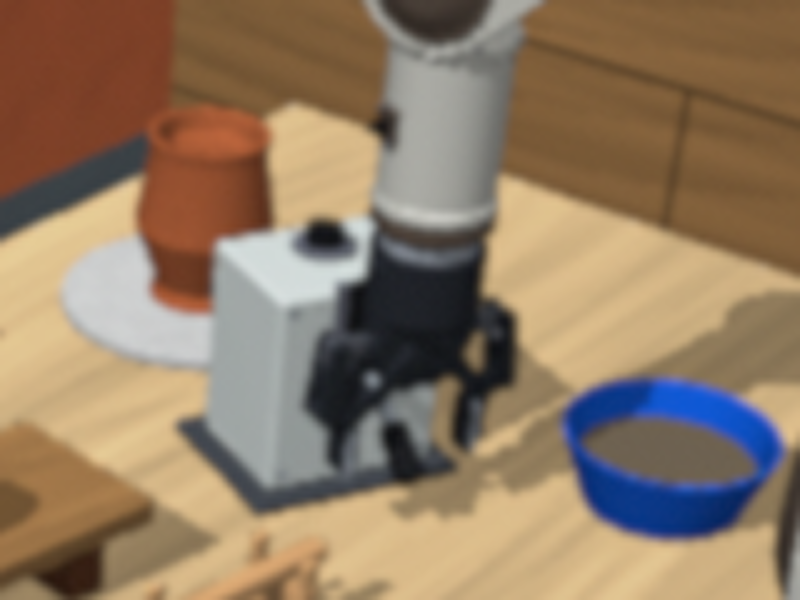

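Emit:
send_rows(series=[0,0,0,0,0,0,0,1,0,0,0,0,0,0,1,0,0,0,0,0,0,1,0,0,0,0,0,0,1,0,0,0,0,0,0,1,0,0,0,0,0,0], squeeze=30)

```text
t: 27.08
ee_pos: [0.4588, -0.3042, 0.0427]
orientation: [-0.691, 0.148, -0.152, 0.691]
ft_force: [-0.2, 1.7, 3.9]
gripper_width: 0.0174
```

```bash
python3 - <<'E'
from h import *
goal((.458,-.304,.041),-24.5)
c=manip.camera("side"); save(c,"s15.png",(200,100,470,240),2.9)
E
```

```text
t 27.07 pos [ 0.4588 -0.3042  0.0427] q [ 1.27  0.8  -0.97  1.92  0.85  0.9   0.99] w 0.0174 F [-0.2  1.7  3.9]
shift [-0.8  1.7 -0.1] turn [-0.002  0.001  0.006] to yaw -24.5
```

View pics/s15.png

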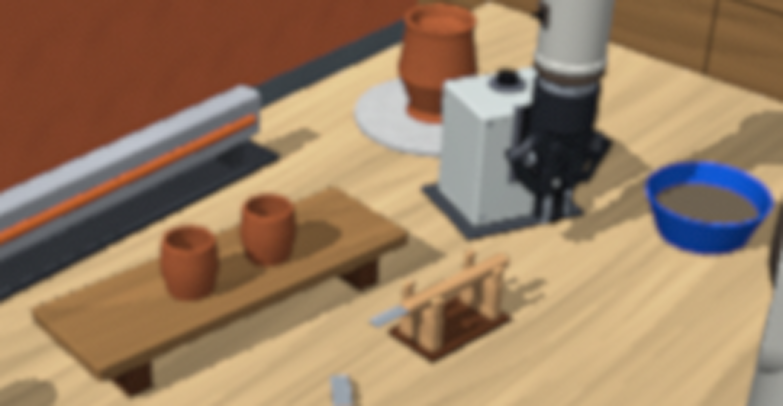

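The lever grip is held at 17.4 mm and the load is in place. I'll lift along the arc.

Emit:
send_rows(series=[1,-5,-6,0,0,0,0,1,-9,-13,0,0,0,0,1,-13,-20,0,0,0,0,1,-16,-27,0,0,0,0,1,-18,-34,0,0,0,0,1,-20,-42,0,0,0,0,1,-21,-50,0,0,0,0,1,-21,-58,0,0,0,0])

```text
t: 28.12
ee_pos: [0.4391, -0.2951, 0.1009]
orientation: [-0.691, 0.148, -0.152, 0.691]
ft_force: [5.6, 1.1, -8.4]
gripper_width: 0.0176
```

```bash
python3 - <<'E'
from h import *
p=np.array([.4588,-.3042,.0427]); bx=np.array([.910,-.415,0])
goal(p-bx*.0156+[0,0,.0886],-24.5)
E
```

```text
t 28.12 pos [ 0.4391 -0.2951  0.1009] q [ 1.36  0.7  -1.07  1.95  0.76  0.96  1.05] w 0.0176 F [ 5.6  1.1 -8.4]
shift [  6.3 -30.3  -0.1] turn [-0.002  0.001  0.006] to yaw -24.5
```

Emit:
send_rows(series=[1,1,-8,0,0,0,0,1,3,-16,0,0,0,0,1,4,-23,0,0,0,0,1,6,-29,0,0,0,0,1,8,-33,0,0,0,0,1,8,-36,0,0,0,0,1,8,-38,0,0,0,0,1,8,-38,0,0,0,0])

```text
t: 29.12
ee_pos: [0.4459, -0.2982, 0.1368]
orientation: [-0.69, 0.147, -0.152, 0.692]
ft_force: [7.0, 0.6, -25.4]
gripper_width: 0.0174
```

```bash
python3 - <<'E'
from h import *
p=np.array([.4588,-.3042,.0427]); bx=np.array([.910,-.415,0])
goal(p-bx*.0156+[0,0,.0886],-24.5)
c=manip.camera("side"); save(c,"s16.png",(310,80,470,200),5)
E
```

```text
t 29.12 pos [ 0.4459 -0.2982  0.1368] q [ 1.38  0.66 -1.12  1.91  0.7   1.02  1.1 ] w 0.0174 F [  7.    0.6 -25.4]
shift [-1.4  5.5 -0.1] turn [-0.004  0.001  0.005] to yaw -24.5
```

View pics/s16.png

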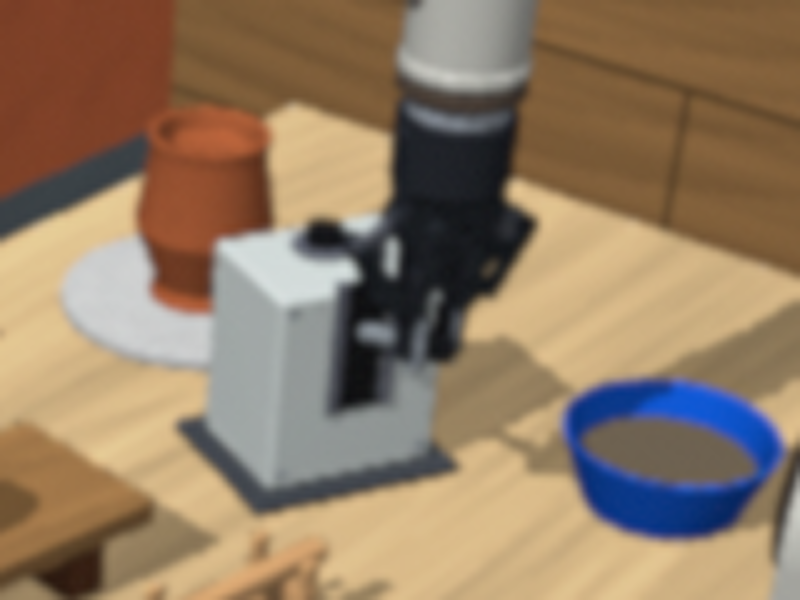

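Emit:
send_rows(series=[1,0,-1,0,0,0,0,1,0,0,0,0,0,0,0.4,0,0,0,0,0,0,-0.2,0,0,0,0,0,0,-0.2,0,0,0,0,0,0,-0.2,0,-20,0,0,0,0,-0.2,0,-60,0,0,0,0,-0.2,0,-110,0,0,0,0])

```text
t: 30.18
ee_pos: [0.4449, -0.2981, 0.2488]
orientation: [-0.69, 0.147, -0.151, 0.692]
ft_force: [0.3, -1.2, -0.0]
gripper_width: 0.0515
```

Emit:
send_rows(series=[-0.2,-40,-30,0,0,0,0,-0.2,-60,-30,0,0,0,0,-0.2,-60,-30,0,0,0,0])

```text
t: 30.55
ee_pos: [0.3893, -0.2734, 0.2796]
orientation: [-0.691, 0.148, -0.152, 0.691]
ft_force: [-0.1, 0.9, -0.5]
gripper_width: 0.0509
```

```bash
python3 - <<'E'
from h import *
c=manip.camera("side"); save(c,"s17.png",(200,80,470,240),2.9)
d=manip.camera("wrist"); save(d,"w17.png")
t=manip.camera("top"); save(t,"t17.png",(150,60,500,270),2.25)
s=manip.get_state();print(s["t"],s["ee_pos"],s["ft_force"])
h=hsv(c).astype(int);v,u=np.mgrid[0:400,0:640]
m=(u>=384)&(u<410)&(v>138)&(v<162)&(h[...,2]<60);n,l,st,ce=cv2.connectedComponentsWithStats(m.astype(np.uint8))
for i in range(1,n):
    if st[i][4]>15: print(ce[i],st[i],onplane(c,[ce[i]],.149))
E
```

```text
30.7 [ 0.39064219 -0.27389245  0.27895161] [ 0.18015108 -1.12588767  0.13116124]
[385.23529412 140.94117647] [384 139   4   5  17] [[ 0.49833826 -0.31773254  0.149     ]]
[394.94736842 149.92105263] [391 147   9   6  38] [[ 0.44020733 -0.28866095  0.149     ]]
[384.55 153.3 ] [384 149   3  11  20] [[ 0.45140856 -0.24738765  0.149     ]]
```

View pics/s17.png

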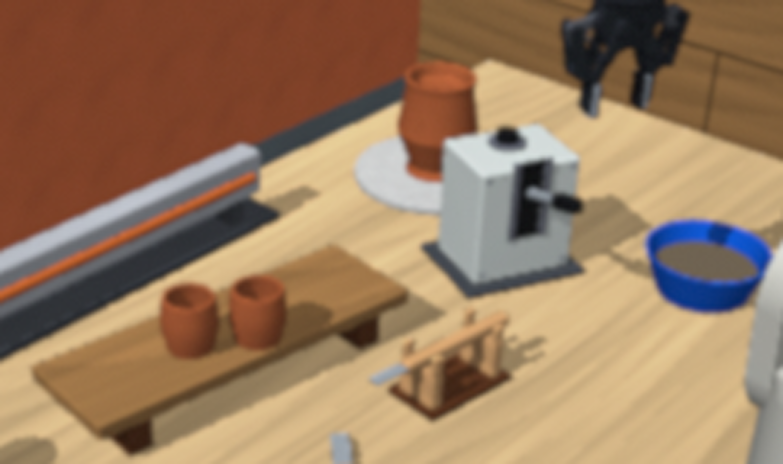

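View pics/w17.png

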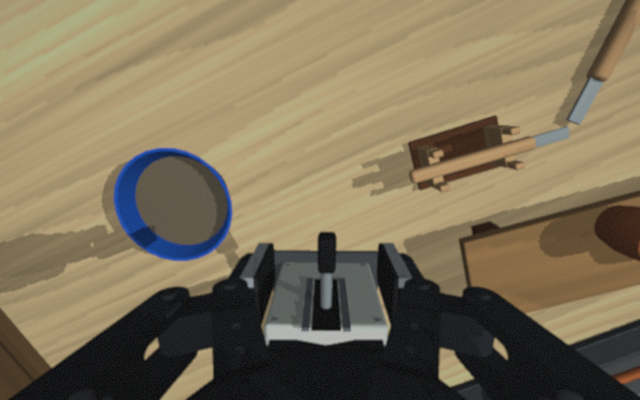

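View pics/t17.png

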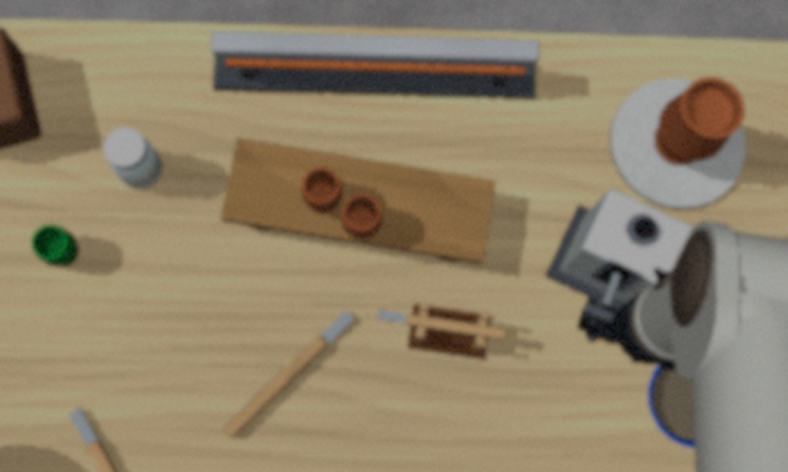

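The lever is latched: its grip pixel (394.9, 149.9) matches the start. However, cup B has been knocked aside on the board, so I'll measure where its foot now stands.

```bash
python3 - <<'E'
from h import *
c=manip.camera("top");d=manip.camera("side")
for nm,cam in (("top",c),("side",d)):
    h=hsv(cam).astype(int);v,u=np.mgrid[0:400,0:640]
    r=(270,125,335,175) if nm=="top" else (245,165,310,215)
    m=((h[...,0]<13)&(h[...,1]>145)&(h[...,2]>30)&(u>=r[0])&(u<r[2])&(v>=r[1])&(v<r[3])).astype(np.uint8)
    m=cv2.erode(cv2.morphologyEx(m,cv2.MORPH_CLOSE,np.ones((3,3))),np.ones((3,3)))
    n,l,st,ce=cv2.connectedComponentsWithStats(m)
    for i in range(1,n):
        if st[i][4]>50:
            p=onplane(cam,[ce[i]],.092)[0][:2]; print(nm,ce[i].round(1),st[i],p.round(4))
    print("expected px of cupA placed",proj(cam,[[.6354,.0945,.092],[.6218,-.0065,.092]]).round(1))
o=np.array([.628,.043]);q=onplane(c,[[369,141],[364,177],[247,158],[256,121]],.06);print(q.round(4))
save(c,"t18.png",(245,110,375,185),6);save(d,"s18.png",(205,155,350,240),5.5)
E
```

```text
top [292.5 143.7] [285 136  16  16 181] [0.6383 0.0937]
top [310.4 155.3] [303 147  16  18 197] [0.6002 0.0338]
expected px of cupA placed [[292.2 144.6]
 [322.7 149.3]]
side [288.3 187.2] [280 176  17  24 339] [0.5955 0.0372]
side [264.9 190.4] [256 180  18  23 333] [0.6335 0.097 ]
expected px of cupA placed [[265.1 189.8]
 [292.2 178.4]]
[[ 0.6653 -0.1649  0.06  ]
 [ 0.5388 -0.1475  0.06  ]
 [ 0.5952  0.247   0.06  ]
 [ 0.727   0.2231  0.06  ]]
```

View pics/t18.png

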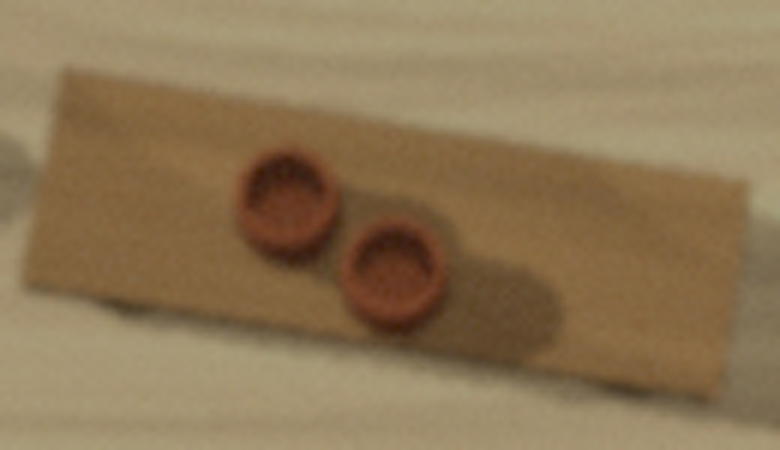

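View pics/s18.png

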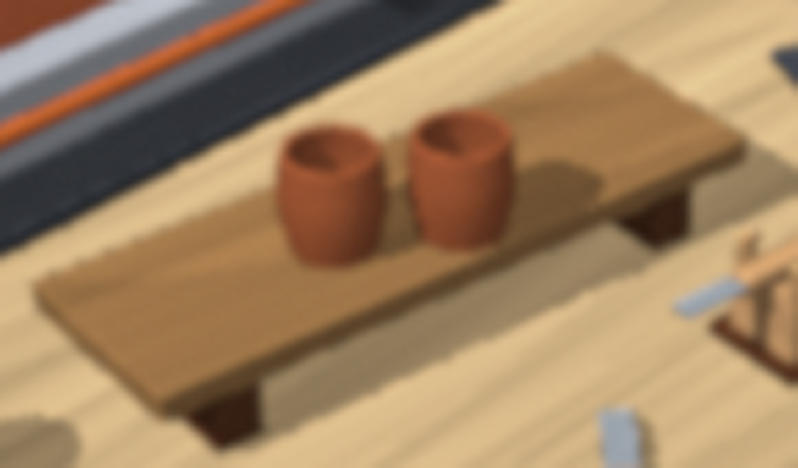

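Cup B is still upright and seems to be on the board, with a margin of maybe 8 mm. I'll get a close wrist view to decide whether it needs mending.

```bash
python3 - <<'E'
from h import *
goal((.59,-.03,.27),-98)
E
```

```text
t 30.8 pos [ 0.3907 -0.2735  0.2786] q [ 1.71  0.41 -1.41  1.9   0.43  1.2   1.3 ] w 0.0511 F [ 0.3 -0.   0.1]
shift [ 80.9  10.7 304. ] turn [-8.000e-03  1.285e+00  1.000e-03] to yaw -98
```

Emit:
send_rows(series=[-0.2,5,-10,40,0,0.15,0,-0.2,20,-10,90,0,0.3,0,-0.2,35,-5,140,0,0.48,0,-0.2,50,0,190,0,0.66,0,-0.2,65,5,240,0,0.84,0,-0.2,80,10,290,0,1.02,0,-0.2,81,10,304,0,1.2,0,-0.2,81,10,304,0,1.28,0])

```text
t: 31.8
ee_pos: [0.5911, -0.0264, 0.27]
orientation: [0.463, -0.532, 0.532, -0.468]
ft_force: [0.2, -0.7, -0.1]
gripper_width: 0.0515
```

Emit:
send_rows(series=[-1,0,0,0,0,0,0,-1,0,0,0,0,0,0])

```text
t: 32.05
ee_pos: [0.5911, -0.0258, 0.2695]
orientation: [-0.463, 0.532, -0.532, 0.469]
ft_force: [-0.3, -1.0, 0.6]
gripper_width: 0.0842
```

```bash
python3 - <<'E'
from h import *
c=manip.camera("wrist"); save(c,"w19.png",(200,0,520,280),2.5)
import wc;wc.wcups()
goal((.6,.03,.2),-98)
E
```

```text
red [548. 141.] [ 534    0   28  297 3623] axes px [ 12.5 595.5] min diam mm 15.4 c@.032 [ 0.8695 -0.0191  0.032 ] z 5/95 [0.065 0.072]
red [355.  54.] [ 324   18   64   74 3563] axes px [61.4 72. ] min diam mm 70.0 c@.032 [0.6437 0.109  0.032 ] z 5/95 [0.066 0.122]
red [322. 126.] [ 293   96   59   62 2810] axes px [57.3 60.5] min diam mm 69.2 c@.032 [0.595  0.0345 0.032 ] z 5/95 [0.067 0.122]
red [242. 237.] [ 221  199   35   77 1232] axes px [30.9 78.5] min diam mm 41.1 c@.032 [ 0.4701 -0.0934  0.032 ] z 5/95 [0.006 0.009]
t 32.15 pos [ 0.591  -0.0266  0.2697] q [ 0.69  0.47 -0.92  1.65  0.39  1.21 -0.45] w 0.0851 F [-0.8 -0.7 -0.1]
shift [-56.8  70.1   1. ] turn [-0.005  0.007 -0.006] to yaw -98
```

View pics/w19.png

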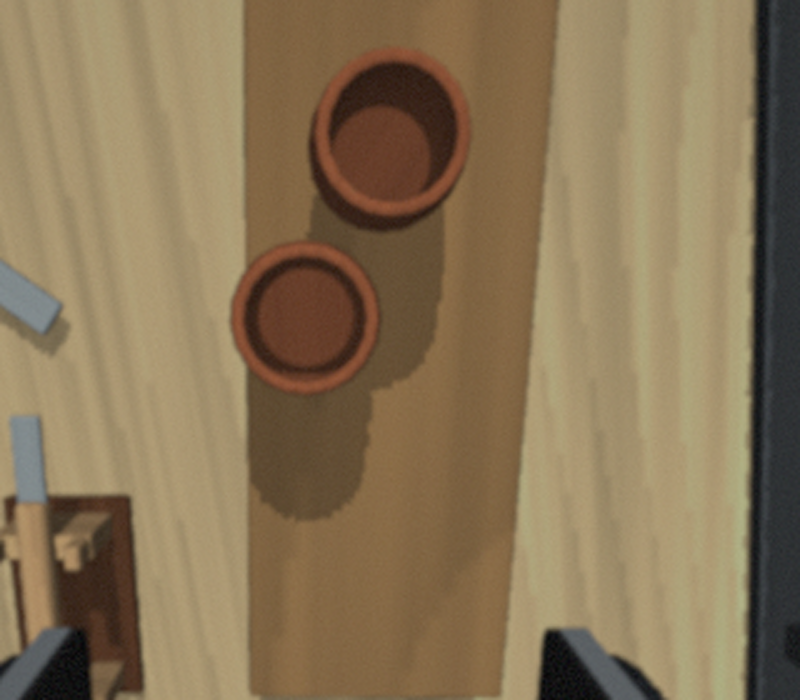

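```bash
python3 - <<'E'
from h import *
c=manip.camera("wrist"); Z=cloud(c)
def perp(P,a,b):
    n=(b-a)/np.linalg.norm(b-a); return (P-a)[0]*n[1]-(P-a)[1]*n[0]
L=onplane(c,np.array([[245.5,20],[250,690]])/2.5+[200,0],.06)[:,:2]
Rr=onplane(c,np.array([[557,20],[501,690]])/2.5+[200,0],.06)[:,:2]
f=onplane(c,[np.array([306,314])/2.5+[200,0]],.065)[0][:2]; r=onplane(c,[np.array([305.5,318])/2.5+[200,0]],.122)[0][:2]
for nm,P in (("floor",f),("rim",r)): print(nm,P,"to left",perp(P,*L)*1000,"to right",perp(P,*Rr)*1000)
print("width",perp(Rr.mean(0),*L)*1000,np.degrees(np.arctan2(*(L[0]-L[1])[::-1])))
E
```

```text
floor [0.59604338 0.03506574] to left -26.321542589623437 to right 101.8896587604553
rim [0.59610118 0.03437051] to left -26.481393693593944 to right 101.73170689895287
width -128.30427731750513 81.50617770325454
```

The centre of its foot is only about 26.4 mm from the edge, against a 25 mm foot radius. That ~1.5 mm margin is within the calibration error, so it has to be mended. To keep the order asked, I'll trip the breaker again, reset the cup with the lever down, then lift the lever again.

```bash
python3 - <<'E'
from h import *
goal((.572,-.3585,.23),-98)
E
```

```text
t 32.2 pos [ 0.5911 -0.0268  0.2698] q [ 0.69  0.47 -0.92  1.65  0.39  1.21 -0.45] w 0.0852 F [-0.2 -0.9 -0.3]
shift [331.6  38.   25. ] turn [-0.005  0.006 -0.006] to yaw -98
```

Emit:
send_rows(series=[1,50,0,4,0,0,0,1,105,0,8,0,0,0,1,160,0,12,0,0,0,1,215,0,16,0,0,0,1,270,0,20,0,0,0,1,320,10,24,0,0,0,1,332,38,25,0,0,0,1,332,38,25,0,0,0])

```text
t: 33.2
ee_pos: [0.5693, -0.3606, 0.2272]
orientation: [-0.462, 0.535, -0.531, 0.467]
ft_force: [-0.9, 0.1, -0.6]
gripper_width: -0.0
```

Emit:
send_rows(series=[1,0,0,0,0,0,0,1,0,0,0,0,0,0])

```text
t: 33.45
ee_pos: [0.5701, -0.3596, 0.2285]
orientation: [-0.463, 0.534, -0.531, 0.468]
ft_force: [0.3, -0.1, 0.4]
gripper_width: -0.0001
```

```bash
python3 - <<'E'
from h import *
goal((.572,-.3585,.18),-98);goal((.572,-.3585,.16),-98)
E
```

```text
t 33.45 pos [ 0.5701 -0.3596  0.2285] q [ 1.06  0.64 -0.81  1.48  0.47  1.23  0.05] w -0.0001 F [ 0.3 -0.1  0.4]
shift [-1.  48.5  1.7] turn [-0.002  0.005 -0.007] to yaw -98
t 33.45 pos [ 0.5701 -0.3596  0.2285] q [ 1.06  0.64 -0.81  1.48  0.47  1.23  0.05] w -0.0001 F [ 0.3 -0.1  0.4]
shift [-0.8 68.5  1.6] turn [-0.002  0.005 -0.007] to yaw -98
```

Emit:
send_rows(series=[1,-1,40,2,0,0,0,1,-1,50,2,0,0,0,1,-1,57,2,0,0,0,1,-1,63,2,0,0,0,1,-1,67,2,0,0,0,1,-1,69,2,0,0,0,1,-1,69,2,0,0,0])

```text
t: 34.33
ee_pos: [0.573, -0.3583, 0.1621]
orientation: [-0.463, 0.533, -0.532, 0.468]
ft_force: [-5.1, 2.5, 12.2]
gripper_width: 0.0005
```

```bash
python3 - <<'E'
from h import *
goal((.572,-.3585,.16),-98)
c=manip.camera("side"); save(c,"s20.png",(200,80,470,240),2.9)
E
```

```text
t 34.33 pos [ 0.573  -0.3583  0.1621] q [ 1.03  0.71 -0.78  1.53  0.52  1.12  0.01] w 0.0005 F [-5.1  2.5 12.2]
shift [ 0.4  2.1 -1. ] turn [-0.003  0.005 -0.006] to yaw -98
```

View pics/s20.png

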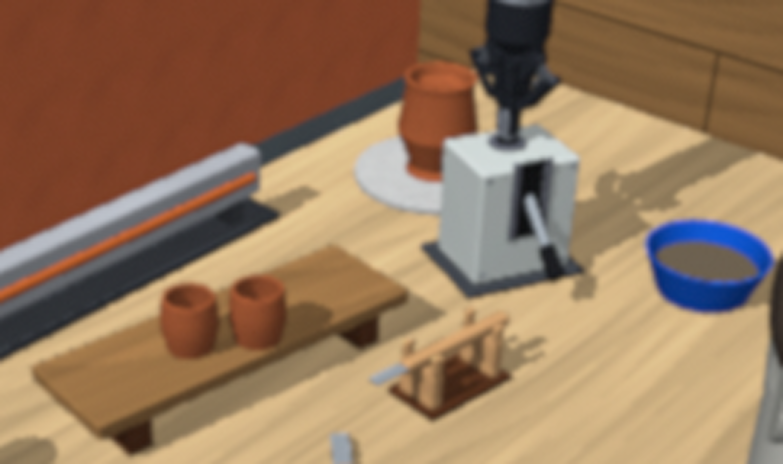

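Emit:
send_rows(series=[1,0,-30,0,0,0,0,1,0,-80,0,0,0,0,1,0,-90,0,0,0,0])

```text
t: 34.75
ee_pos: [0.575, -0.3597, 0.2567]
orientation: [0.462, -0.531, 0.535, -0.468]
ft_force: [0.5, 0.7, -0.1]
gripper_width: -0.0
```

```bash
python3 - <<'E'
from h import *
goal((.597,.035,.21),-124)
E
```

```text
t 34.75 pos [ 0.575  -0.3597  0.2567] q [ 1.06  0.62 -0.82  1.44  0.46  1.27  0.06] w -0.0 F [ 0.5  0.7 -0.1]
shift [-393.9   47.7  -31.9] turn [-0.009  0.458 -0.006] to yaw -124
```

Emit:
send_rows(series=[-1,-50,0,-4,0,0.06,0,-1,-110,0,-9,0,0.12,0,-1,-170,5,-14,0,0.2,0,-1,-230,10,-19,0,0.28,0,-1,-290,20,-24,0,0.36,0,-1,-350,35,-28,0,0.44,0,-1,-394,47,-32,-0.009,0.458,-0.006,-1,-394,47,-32,-0.009,0.458,-0.006])

```text
t: 35.75
ee_pos: [0.5958, 0.041, 0.2099]
orientation: [-0.335, 0.624, -0.622, 0.335]
ft_force: [-0.2, 0.7, 0.6]
gripper_width: 0.0852
```

Emit:
send_rows(series=[-1,0,0,0,0,0,0,-1,0,0,0,0,0,0])

```text
t: 36.0
ee_pos: [0.5959, 0.0397, 0.2098]
orientation: [-0.334, 0.624, -0.622, 0.334]
ft_force: [-0.4, 0.9, 0.4]
gripper_width: 0.0855
```

```bash
python3 - <<'E'
from h import *
goal((.5965,.035,.14),-124)
c=manip.camera("wrist"); save(c,"w21.png")
P=cloud(c)
E
```

```text
t 36.0 pos [0.5959 0.0397 0.2098] q [ 0.48  0.51 -0.8   1.7   0.4   1.1  -1.02] w 0.0855 F [-0.4  0.9  0.4]
shift [ 3.7 69.8  3.2] turn [ 0.002  0.007 -0.001] to yaw -124
```

View pics/w21.png

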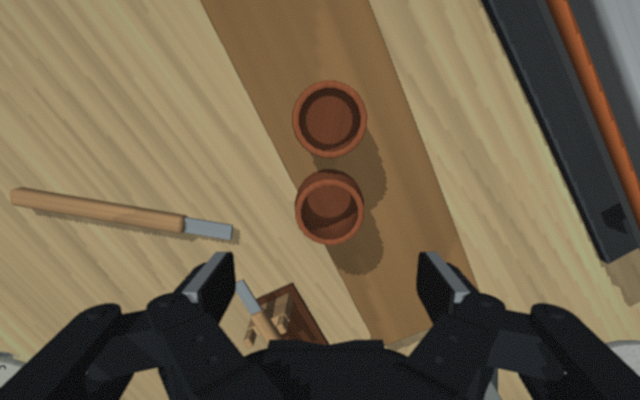

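Emit:
send_rows(series=[-1,3,40,3,0,0,0,-1,3,70,3,0,0,0,-1,3,100,3,0,0,0,-1,3,120,3,0,0,0,-1,3,132,3,0,0,0,-1,3,138,3,0,0,0,-1,3,138,3,0,0,0])

```text
t: 36.92
ee_pos: [0.597, 0.0355, 0.0721]
orientation: [-0.334, 0.624, -0.623, 0.334]
ft_force: [-0.5, -1.0, 0.0]
gripper_width: 0.0852
```

```bash
python3 - <<'E'
from h import *
goal((.5965,.035,.0715),-124)
c=manip.camera("side"); save(c,"s21.png",(205,120,350,240),5.5)
E
```

```text
t 36.92 pos [0.597  0.0355 0.0721] q [ 0.41  0.68 -0.69  1.79  0.55  0.87 -1.13] w 0.0852 F [-0.5 -1.   0. ]
shift [ 0.7  0.6 -0.1] turn [ 0.001  0.006 -0.001] to yaw -124
```

View pics/s21.png

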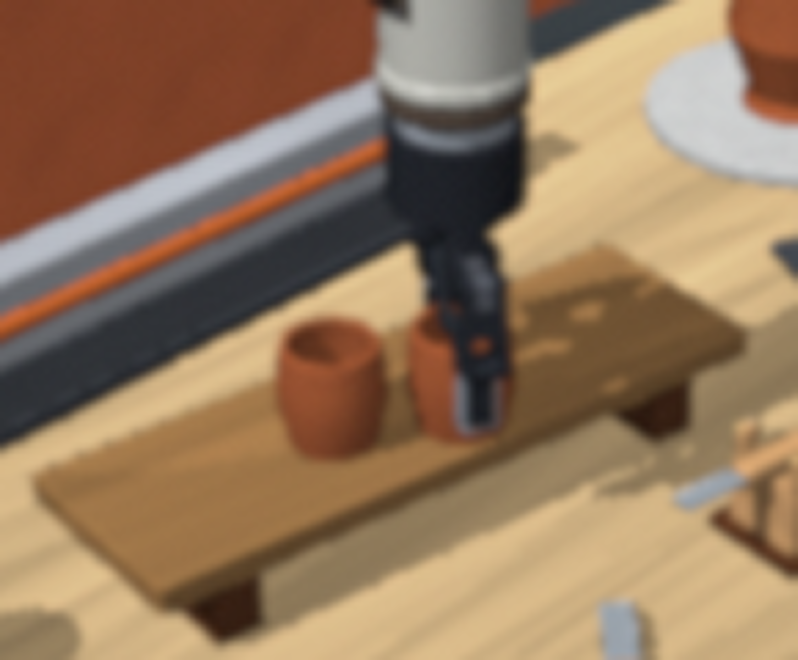

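Emit:
send_rows(series=[-1,0,0,0,0,0,0,0,0,0,0,0,0,0,1,0,0,0,0,0,0,1,0,0,0,0,0,0,1,0,0,0,0,0,0], squeeze=25)

```text
t: 37.6
ee_pos: [0.5974, 0.0358, 0.0734]
orientation: [-0.334, 0.624, -0.623, 0.335]
ft_force: [-1.7, 0.3, 5.8]
gripper_width: 0.0589
```

Emit:
send_rows(series=[1,0,-10,0,0,0,0,1,0,-25,0,0,0,0,1,0,-35,0,0,0,0,1,0,-35,0,0,0,0])

```text
t: 38.1
ee_pos: [0.5983, 0.0358, 0.1097]
orientation: [0.333, -0.623, 0.623, -0.335]
ft_force: [0.3, -0.0, -3.0]
gripper_width: 0.0591
```

```bash
python3 - <<'E'
from h import *
goal((.621,-.008,.107),-124)
E
```

```text
t 38.1 pos [0.5983 0.0358 0.1097] q [ 0.43  0.63 -0.72  1.77  0.51  0.93 -1.1 ] w 0.0591 F [ 0.3 -0.  -3. ]
shift [23.9  2.8 43.1] turn [-0.002  0.007 -0.003] to yaw -124
```

Emit:
send_rows(series=[1,12,0,21,0,0,0,1,24,0,43,0,0,0,1,24,0,43,0,0,0,1,24,15,43,0,0,0,1,24,27,43,0,0,0,1,24,34,43,0,0,0,1,24,35,43,0,0,0,1,24,35,43,0,0,0])

```text
t: 39.1
ee_pos: [0.621, -0.0077, 0.0748]
orientation: [0.333, -0.623, 0.623, -0.335]
ft_force: [0.5, -0.8, -1.2]
gripper_width: 0.059
```

```bash
python3 - <<'E'
from h import *
goal((.621,-.008,.073),-124)
E
```

```text
t 39.1 pos [ 0.621  -0.0077  0.0748] q [ 0.46  0.71 -0.68  1.73  0.55  0.9  -1.04] w 0.059 F [ 0.5 -0.8 -1.2]
shift [0.2 1.8 0.1] turn [-0.002  0.007 -0.003] to yaw -124
```

Emit:
send_rows(series=[1,0,1.5,0,0,0,0,1,0,2.5,0,0,0,0,1,0,3,0,0,0,0,1,0,3,0,0,0,0])

```text
t: 39.6
ee_pos: [0.6215, -0.0077, 0.0734]
orientation: [0.333, -0.623, 0.624, -0.336]
ft_force: [-3.7, -0.3, 7.4]
gripper_width: 0.0588
```

Emit:
send_rows(series=[0,0,0,0,0,0,0,-0.6,0,0,0,0,0,0,-1,0,0,0,0,0,0,-1,0,0,0,0,0,0,-1,0,-15,0,0,0,0,-1,0,-60,0,0,0,0,-1,0,-120,0,0,0,0,-1,0,-160,0,0,0,0])

```text
t: 40.6
ee_pos: [0.6218, -0.0071, 0.2375]
orientation: [0.332, -0.622, 0.624, -0.337]
ft_force: [0.6, -0.1, -0.4]
gripper_width: 0.0858
```

```bash
python3 - <<'E'
from h import *
goal((.458,-.304,.25),-24.5)
c=manip.camera("wrist"); save(c,"w22.png")
c=manip.camera("side"); save(c,"s22.png",(200,80,470,240),2.9)
E
```

```text
t 40.6 pos [ 0.6218 -0.0071  0.2375] q [ 0.54  0.52 -0.8   1.62  0.4   1.16 -0.93] w 0.0858 F [ 0.6 -0.1 -0.4]
shift [337.9 -14.1  27.8] turn [-9.000e-03 -1.729e+00  1.000e-03] to yaw -24.5
```

View pics/w22.png

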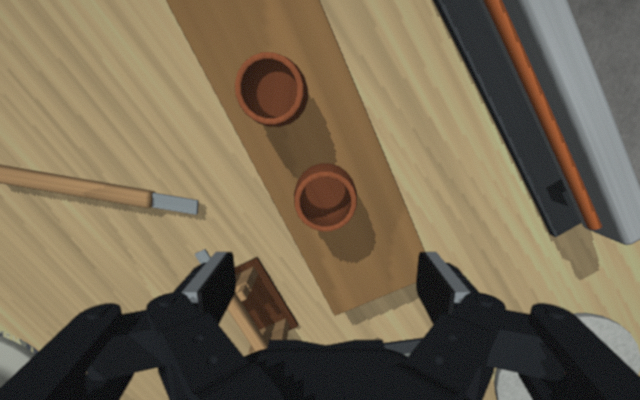

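View pics/s22.png

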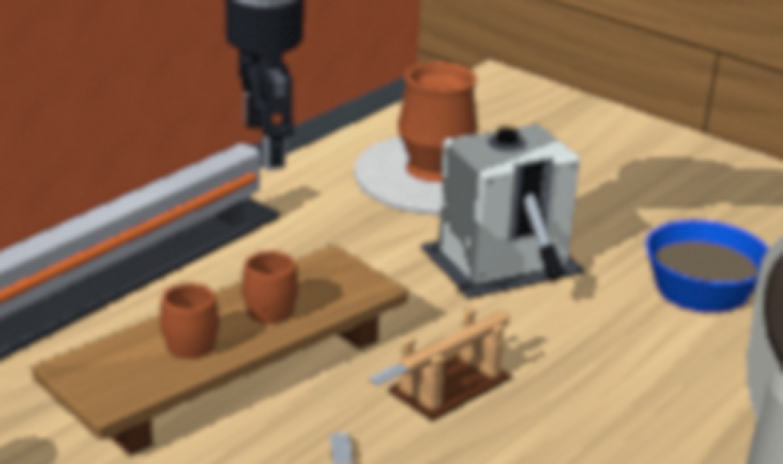

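Cup B is back on the board's midline and the lever is still down. I'll go to the lever again.

Emit:
send_rows(series=[-1,30,-10,2,0,-0.18,0,-1,75,-14,6,0,-0.36,0,-1,120,-14,10,0,-0.54,0,-1,165,-14,14,0,-0.72,0,-1,210,-14,18,0,-0.9,0,-1,255,-14,21,0,-1.08,0,-1,300,-14,25,0,-1.26,0,-1,338,-14,28,0,-1.44,0])

```text
t: 41.7
ee_pos: [0.4589, -0.3055, 0.2518]
orientation: [-0.661, 0.242, -0.251, 0.664]
ft_force: [0.2, 0.4, -0.3]
gripper_width: 0.0855
```

```bash
python3 - <<'E'
from h import *
goal((.458,-.304,.25),-24.5)
E
```

```text
t 41.7 pos [ 0.4589 -0.3055  0.2518] q [ 1.42  0.5  -1.15  1.77  0.49  1.18  0.98] w 0.0855 F [ 0.2  0.4 -0.3]
shift [-1.7  1.8  0.5] turn [-0.007 -0.285  0.012] to yaw -24.5
```

Emit:
send_rows(series=[-1,-1.5,2,0.5,-0.003,-0.15,0.006,-1,-1.5,2,0.5,-0.007,-0.285,0.012,-1,-1.5,2,0.5,-0.007,-0.285,0.012,-1,-1.5,2,0.5,-0.007,-0.285,0.012])

```text
t: 42.2
ee_pos: [0.4581, -0.3039, 0.2498]
orientation: [-0.691, 0.151, -0.151, 0.691]
ft_force: [0.7, -0.2, 0.4]
gripper_width: 0.0852
```

```bash
python3 - <<'E'
from h import *
goal((.458,-.304,.042),-24.5)
E
```

```text
t 42.2 pos [ 0.4581 -0.3039  0.2498] q [ 1.44  0.55 -1.21  1.77  0.55  1.22  1.21] w 0.0852 F [ 0.7 -0.2  0.4]
shift [-1.000e-01  2.078e+02 -2.000e-01] turn [-0.    -0.002 -0.   ] to yaw -24.5
```

Emit:
send_rows(series=[-1,0,50,0,0,0,0,-1,0,100,0,0,0,0,-1,0,140,0,0,0,0,-1,0,165,0,0,0,0,-1,0,185,0,0,0,0,-1,0,200,0,0,0,0,-1,0,207,0,0,0,0,-1,0,208,0,0,0,0])

```text
t: 43.2
ee_pos: [0.4584, -0.3039, 0.0419]
orientation: [-0.691, 0.151, -0.151, 0.691]
ft_force: [0.9, 0.1, -0.8]
gripper_width: 0.0852
```

Emit:
send_rows(series=[-1,0,0,0,0,0,0,0,0,0,0,0,0,0,1,0,0,0,0,0,0,1,0,0,0,0,0,0,1,0,0,0,0,0,0,1,0,0,0,0,0,0,1,0,0,0,0,0,0], squeeze=30)

```text
t: 44.08
ee_pos: [0.4584, -0.304, 0.042]
orientation: [-0.691, 0.151, -0.151, 0.691]
ft_force: [-0.7, 0.3, 3.1]
gripper_width: 0.0177
```

```bash
python3 - <<'E'
from h import *
goal((.458,-.304,.042),-24.5)
c=manip.camera("side"); save(c,"s23.png",(200,80,470,240),2.9)
E
```

```text
t 44.08 pos [ 0.4584 -0.304   0.042 ] q [ 1.25  0.79 -0.95  1.92  0.83  0.89  1.01] w 0.0177 F [-0.7  0.3  3.1]
shift [-0.4  0.  -0.2] turn [-0.    -0.002  0.   ] to yaw -24.5
```

View pics/s23.png

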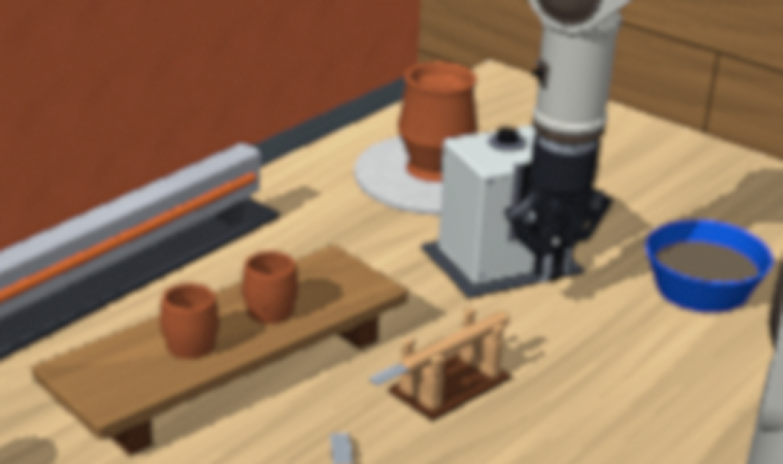

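Everything is in place, so I'll lift along the same arc.

Emit:
send_rows(series=[1,-5,-6,0,0,0,0,1,-9,-13,0,0,0,0,1,-13,-20,0,0,0,0,1,-16,-27,0,0,0,0,1,-18,-34,0,0,0,0,1,-20,-42,0,0,0,0,1,-21,-50,0,0,0,0,1,-21,-58,0,0,0,0])

```text
t: 45.12
ee_pos: [0.4388, -0.2949, 0.1002]
orientation: [-0.691, 0.151, -0.151, 0.691]
ft_force: [4.0, -0.3, -8.4]
gripper_width: 0.0172
```

Emit:
send_rows(series=[1,1,-8,0,0,0,0,1,3,-16,0,0,0,0,1,4,-23,0,0,0,0,1,6,-29,0,0,0,0,1,7,-33,0,0,0,0,1,7,-36,0,0,0,0,1,7,-38,0,0,0,0,1,7,-38,0,0,0,0])

```text
t: 46.12
ee_pos: [0.4457, -0.2981, 0.1364]
orientation: [-0.69, 0.15, -0.151, 0.692]
ft_force: [7.1, -1.3, -24.3]
gripper_width: 0.0171
```

Emit:
send_rows(series=[1,0,-1,0,0,0,0,1,0,0,0,0,0,0,0.4,0,0,0,0,0,0,-0.2,0,0,0,0,0,0,-0.2,0,0,0,0,0,0,-0.2,0,-20,0,0,0,0,-0.2,0,-60,0,0,0,0,-0.2,0,-110,0,0,0,0])

```text
t: 47.12
ee_pos: [0.4453, -0.2979, 0.2484]
orientation: [-0.69, 0.15, -0.151, 0.692]
ft_force: [0.9, -1.2, 0.6]
gripper_width: 0.0514
```

Emit:
send_rows(series=[-0.2,-40,-30,0,0,0,0,-0.2,-60,-30,0,0,0,0,-0.2,-60,-30,0,0,0,0,-0.2,-60,-30,0,0,0,0])

```text
t: 47.62
ee_pos: [0.3911, -0.2737, 0.279]
orientation: [-0.69, 0.15, -0.151, 0.692]
ft_force: [-0.2, 0.4, -0.1]
gripper_width: 0.0513
```

```bash
python3 - <<'E'
from h import *
c=manip.camera("side"); save(c,"s24.png",(130,80,470,320),2.3)
t=manip.camera("top"); save(t,"t24.png",(150,60,500,270),2.25)
s=manip.get_state();print(s["t"],s["ee_pos"],s["ft_force"])
h=hsv(c).astype(int);v,u=np.mgrid[0:400,0:640]
m=(u>=384)&(u<410)&(v>138)&(v<162)&(h[...,2]<60);n,l,st,ce=cv2.connectedComponentsWithStats(m.astype(np.uint8))
for i in range(1,n):
    if st[i][4]>15: print(ce[i],st[i])
from meas import cups
print("expect",proj(t,[[.6354,.0945,.092],[.6215,-.0077,.092]]).round(1).tolist(),proj(c,[[.6354,.0945,.092],[.6215,-.0077,.092]]).round(1).tolist())
for cam in (t,c): print([x[1].tolist() for x in cups(cam) if x[0][0]<.75 and x[0][0]>.5])
E
```

```text
47.725 [ 0.39133851 -0.27325151  0.27856069] [-0.4639609   0.37963587  0.19137314]
[385.125 141.   ] [384 139   4   5  16]
[394.86842105 149.89473684] [391 147   9   6  38]
[384.57142857 153.52380952] [384 149   3  11  21]
expect [[292.2, 144.6], [323.1, 149.4]] [[265.1, 189.8], [292.5, 178.3]]
[[292.5, 143.7], [323.6, 148.8]]
[[292.7, 178.7], [264.9, 190.3], [57.3, 364.7]]
```

View pics/s24.png

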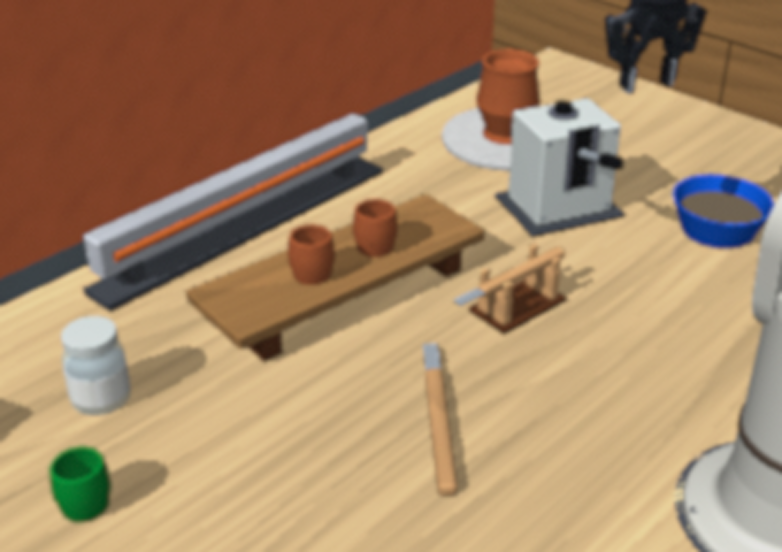

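View pics/t24.png

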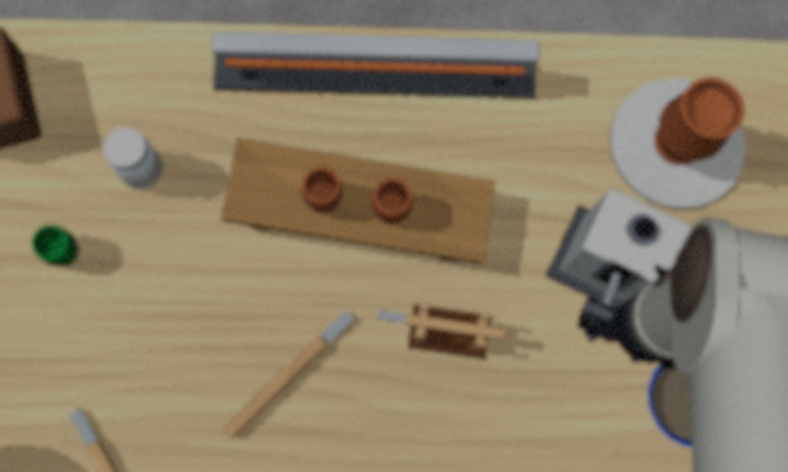

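The lever is up and latched, both cups are where I set them, the tool lies on both forks, and the basin and jar haven't moved. I'll hand in.

```bash
python3 -c "
from bench import manip
print(manip.sign_off())"
```

```text
the job is handed in; nothing more can be done
None
```

The job is handed in at about 48 s of the 210 s allowed. I tripped the breaker and laid the trimming tool across both forks. I then stood both clay cups upright on the board and lifted the lever until it latched. Only two cups were there; I left the green one alone.

**Knocked cup:** just after the first lever lift I found the second cup knocked to within about 1.5 mm of the board's edge. I pressed the test button again to drop the lever, moved the cup back to the board's midline, and relifted the lever. The breaker was therefore tripped and reset twice.

**Last checks:**
- **Lever:** it stays up by itself, with its grip at the same pixel as at the start (394.9, 149.9).
- **Cups:** both are within about 1 px of where I set them, well inside the board's edges.
- **Tool:** it lies on both forks.
- **Basin and jar:** neither was touched. The jar looks unmoved in both views and the basin in the side view; the arm partly hid the basin from above.
- **Forces:** the wrist read about 25 N at most, when the lever met its upper stop. The robot touches nothing now.

No check failed at the end.

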